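# Reload the UV sanitising box

## Task

The sanitising run is over: flip the lamp's toggle switch off, then press the spring clip's thumb plate so that the lid pops up, and swing the lid fully open until it stands still by itself. Move the clean shower holder from the box into the empty white tray, and lay all the fittings waiting on the drain mat (nuts, tee, hinge cover, however many there are) flat on the rack in the box, side by side with none on top of another. Then lower the lid without slamming it, press it down until the clip catches and flip the lamp switch on again, leaving the other things on the shelf where they are.

Things in the scene. Friction and masses are not known exactly. Their poses are not given: they have to be found in the camera images.
- uv_box: UV sanitising box, fixed: a stainless tank 170 mm deep (x) by 240 mm wide (y), rim 90 mm above the shelf, walls 4 mm, with a grey console 65 mm wide on its -y side, top 80 mm above the shelf. Origin on the shelf under the centre of the tank; x points from its front to its hinge side, z up
- rack (a point): centre of the tank's inner floor (a wire rack), 35 mm above the shelf and 55 mm below the rim; the inside is 162 (x) by 232 mm (y); axes as the box
- lid_hinge (a point): middle of the lid's hinge axis, 85 mm in +x from the tank's centre and 93 mm above the shelf; axes as the box, the hinge runs along y
- lid (a joint): angle of the stainless lid, a plate 182 mm (hinge to lip) by 244 mm, 6 mm thick: 0 = shut and level, 1.66 rad = fully open (its stop, just past upright). Once the clip frees it, its spring pops it up to about 0.6 rad; from there the stiff hinge keeps it where it is put. When shut and caught by the clip it reads about 0.01
- lid_lip (a point): middle of the lid's front lip (its free edge, 12 mm proud of the tank's front), mid thickness, 182 mm from the hinge axis; moves with the lid. Swinging the popped lid takes 1 to 3 N here; over the last 15 mm of shutting the lip rides over the clip's nose and takes up to 10 N until it snaps under
- clip (a joint): angle of the steel spring clip at the middle of the front: 0 = at rest (hooked over the lid's lip when the lid is shut), grows as its thumb plate is pressed, 0.35 rad = fully pressed; the lid is freed from about 0.14 rad. It springs back when let go
- clip_plate (a point): middle of the top of the clip's thumb plate (40 mm in x, 36 mm in y), which sticks out level in front of the tank, 72 mm above the shelf. Press it straight down 7 to 10 mm: 3 N to start, about 6 N at the end. The clip's hook, 36 mm wide, stands between it and the tank, up to 116 mm above the shelf
- lamp_switch (a joint): angle of the lamp's toggle switch, a chrome bat 34 mm long and 8 to 10 mm thick, standing on top of the console: 0 = off, leaning 0.4 rad to the box's front (-x); 0.8 rad = on, leaning 0.4 rad to the hinge side (+x). A spring snaps it away from the upright middle (0.4 rad) to either side; about 4 N near the tip starts it
- bat_pivot (a point): the toggle bat's pivot, 81 mm above the shelf, 1 mm above the console's top, 25 mm in -x and 152.5 mm in -y of the tank's centre; axes as the box; fixed
- mat: black ribbed rubber drain mat 220 (x) by 190 mm (y), 4 mm thick, fixed; origin at the centre of its underside. The fittings wait here
- tray: empty shallow white ceramic tray 160 by 160 mm, 18 mm high, walls and floor 5 mm, fixed; origin at the centre of its underside. For what is clean
- nut_1_mid (a point): chrome hexagon nut lying flat, 40 mm across flats, 18 mm high, 27 mm bore; this is its centre, 9 mm above its underside. x points at a flat, as do the directions 60 degrees apart; z up. It may be absent
- nut_2_mid (a point): a second chrome nut, like nut_1
- tee_mid (a point): blue plastic tee fitting lying flat, 26 mm thick (27 at the collars): its straight run is 70 mm long along x, its branch points to +y; overall 49 mm along y, from the back of the run to the branch's end. This point is the middle of that, 13 mm above the underside, 12 mm in +y of the run's axis. It may be absent
- cover_mid (a point): white ceramic toilet seat hinge cover, a rounded block 56 mm (x) by 36 mm (y) by 22 mm high; centre, 11 mm above its underside. It may be absent
- holder_mid (a point): black plastic shower holder standing in the tank: foot plate 50 mm (x) by 40 mm (y) by 9 mm, above it a C-shaped cradle open at the top, 30 mm long in x and 34 mm wide in y, 16 to 37 mm above the foot's underside; about 38 mm high in all. This point is on its middle line, 22 mm above its underside
- wrench: steel wrench 140 mm long, lying; not part of the job; origin at its underside
- brush: cleaning brush 150 mm long, lying; not part of the job; origin at its underside
- tape_roll: roll of white sealing tape, 56 mm across, 19 mm high; not part of the job; origin at its underside
- seal: black rubber cistern seal ring, 64 mm across, 10 mm high; not part of the job; origin at its underside
- jar: glass jar 60 mm across, 75 mm high; not part of the job; origin at its underside
- beaker: white ceramic beaker 72 mm across, 95 mm high; not part of the job; origin at its underside
- spray: white spray bottle 72 mm across, 192 mm high; not part of the job; origin at its underside
- tile_stack: stack of wall tiles 80 by 80 by 24 mm; not part of the job; origin at its underside
Not all that is in view belongs to the job. Leave any purple look-alike of the part that bears cover_mid alone.

How it is judged (in metres and radians):
On the way, in this order (a step that is already met when the one before it is completed fails the run):
1. the lamp switch is off (value of joint lamp_switch below 0.12 rad), for 0.2 s.
2. the clip is pressed and the lid has popped up (value of joint lid above 0.25 rad), for 0.1 s.
3. the lid is fully open and stands still (value of joint lid above 1.45 rad and velocity of joint lid between -0.1 and 0.1 rad/s), for 0.5 s.
4. the shower holder is in the tray and all the fittings lie on the rack (x of holder_mid in the frame of tray between -0.07 and 0.07 m and y of holder_mid in the frame of tray between -0.07 and 0.07 m and z of holder_mid in the frame of tray between 0 and 0.045 m and x of nut_1_mid in the frame of rack between -0.072 and 0.072 m and y of nut_1_mid in the frame of rack between -0.107 and 0.107 m and z of nut_1_mid in the frame of rack between 0 and 0.017 m and x of nut_2_mid in the frame of rack between -0.072 and 0.072 m and y of nut_2_mid in the frame of rack between -0.107 and 0.107 m and z of nut_2_mid in the frame of rack between 0 and 0.017 m and x of tee_mid in the frame of rack between -0.072 and 0.072 m and y of tee_mid in the frame of rack between -0.107 and 0.107 m and z of tee_mid in the frame of rack between 0 and 0.021 m and x of cover_mid in the frame of rack between -0.072 and 0.072 m and y of cover_mid in the frame of rack between -0.107 and 0.107 m and z of cover_mid in the frame of rack between 0 and 0.019 m), for 0.3 s.
5. the lid is shut and the clip has caught it (value of joint lid below 0.03 rad and value of joint clip below 0.08 rad), for 0.3 s.
6. the lamp switch is on (value of joint lamp_switch above 0.68 rad), for 0.2 s.
At the end, for the whole second after the job is handed in: Lamp switch on (over 0.68 rad); lid below 0.03 rad under the clip (below 0.08 rad); holder in the tray (centre within 70 mm of its middle in x and y); each fitting present flat on the rack (centre within 72 mm in x, 107 mm in y, at most 8 mm high) (all of step 4 and all of step 5 and value of joint lamp_switch above 0.68 rad); the robot touches nothing.
It fails at once if the lid is raised while the lamp is on (value of joint lid above 0.1 rad and value of joint lamp_switch above 0.5 rad).
It fails at once if the lid is slammed (it closes faster than 3 rad/s, some 0.55 m/s at its lip) (velocity of joint lid below -3 rad/s).
It fails at once if another thing on the shelf is shifted by more than 40 mm (distance of any of wrench, brush, tape_roll, seal, jar, beaker, spray, tile_stack from where it was at the start of the episode above 0.04 m).
Of nut_1, nut_2, tee, cover only 2 to 4 are there at a start; the rules pass over those that are not, and their reading is None.
At some moment in a run one of nut_1, nut_2, tee, cover may be knocked a few centimetres aside while the robot is not near it.
It also fails if it takes over 210 s, if anything falls off the work surface, if the arm or the gripper's body presses on something with over 40 N, if the wrist force passes 120 N, or if a joint passes its speed limit or range.

## Robot

A 6-joint arm with a two-finger parallel gripper is mounted at the origin on the work surface. World frame = base frame: x ahead of the robot, y to its left, z up, the work surface at z = 0. Lengths are in mm, angles in rad, forces in N, time in s.
With the tool pointing down it reaches from about 275 to 750 mm from the base axis. Payload 10.2 kg.
Tool frame: the origin (TCP) lies at the very end of the fingers, on their centre line; the grasp point (between the pads) lies 19 mm behind it; z points along the fingers, x is the direction in which the jaws open and shut, and the axes are right-handed (so a half turn about z gives the same grasp; the last joint's range is limited). The gripper opens to 85 mm and grips with 20 to 120 N. Pads are 22 mm wide; open, the fingers measure 114 mm over their backs; the gripper's body (76 mm by 85 mm) begins 54 mm behind the grasp point. The pads swing forward as they close: fully open they stand 13 mm farther back than shut.
Start: joints at [1.039, 0.313, 1.498, -0, 1.331, -0.223], TCP at [159.568, 500.169, 231.294] pointing down, gripper open.
Joint ranges: [-2.94, 2.94], [-0.97, 2.17], [0.19, 2.56], [-1.23, 4.37], [0.02, 3.11], [-2.88, 2.88]. Speed limits (rad/s): [2.39, 2.39, 3.01, 3.14, 3.14, 3.14].

## Interface

Orientations are given as a unit quaternion [w, x, y, z].
In Python, from rig import ctrl, cams gives the robot as it stands.
- The arm moves only by the tool play_rows, never from a script. Its argument "steps" is a list of rows, each a list of 2 entries, a list of its own where there are three numbers: the shift along the tool's x, y, z normalised to -1 to 1, where 1 is 0.75 m, then the turn, a rotation vector about the tool's x, y, z normalised to -1 to 1, where 1 is 45 degrees. A call has 1 to 20 rows; each row shifts and turns the commanded pose from where the row before left it, along the tool's axes as they then stand; what a row does not reach is not made up. A row lasts 1/10 s, in which the tool goes at most 50 mm and 8.59 degrees, less where a joint would pass 70% of its speed; a pose out of reach is approached as far as the arm can. A call with a number of a shift or a turn outside -1 to 1 is refused whole. A call with a gripper value outside its range is refused whole. "grip" is the closure, from 0 (fully open) to 1 (shut), set as the call begins (left out, the last holds). The fingers move at their own pace and stop on an object; "squeeze" is the grip in N (left out, the last holds). Time passes only in rows, so rows that do not move let the fingers close. It gives the time, the measured TCP pose, the force and the opening at its end, in the units of the state.
- ctrl.sense(): the state, without advancing time (a new reading comes with each control period).
- cams.capture(name): name is "side" or "top" or "wrist"; returns the picture (420x560x3 uint8, red, green, blue); there is no depth.
- cams.camera_info(name): a dict with "fx", "fy", "cx", "cy" (pixels), "dist_coeffs" ([k1, k2, p1, p2, k3] as OpenCV has them; the pictures are not rectified), "xyz" and "attitude" of the camera in the world. Camera axes: x right, y up, looking along -z (the intrinsics and any distortion apply to the point x, -y, -z); pixel columns grow to the right and rows downward; lengths in mm; the calibration is good to about 2 mm. A picture is of the moment at which its call begins: read the wrist's pose just before it. camera_info takes no time and is no camera call; for the wrist camera it gives the pose at the moment of the call.
- ctrl.finish_job(): hands the job in, once; it reports no verdict.
Trained networks look in the newest picture that a camera, given by its name, has taken for a name from the list of things; names that differ only in an ending like _2 or _b are one class to them, and where a whole thing is asked for, a point or a joint stands for the part that bears it (a point fixed in the world has none). Each returns a list of dicts, best first, with "p" (0 to 1); they miss things now and then, are a little off and sometimes report something else, mostly with a low value. They report only what shows in the picture. A call takes as long as a camera call. They do not tell look-alikes from the thing itself.
- cams.search_frame(camera, thing): "rect" ([centre column, centre row, width, height] in pixels, round what is visible of it).
- cams.tip_of(camera, thing): "pixel" ([column, row] in pixels: a listed point, or the origin of a listed thing).
The state is a dict: "time_s": time; "joints": joint angles; "dq": joint speeds; "tau": joint torques, N m; "eef_pos": TCP position; "ee_rot": TCP orientation; "force": force on the tool from outside, world axes, zero at the start; "wrist_torque": the same for the moment, N m; "grip_width": opening from 0.0 (shut) to 1.0 (fully open).
Only numpy, scipy, OpenCV 4.12 (cv2) and the standard library are available. Lean on these libraries where they do the work, as an engineer would, in place of code of your own. Each camera call takes 0.05 s, during which the arm holds its last target.

## Working session

There is one attempt and no reset: what is moved stays moved. The work goes in short steps, Python scripts to look and compute and a tool call to move; the robot and the scene stay as the last step left them, time stands still between calls to the robot, and variables do not carry over. Pictures are saved under pics/ and viewed, and the job is handed in when it is done.

Besides the shell and the picture viewer there is one more tool, called as name(argument=value, ...), one argument or row to a line, values as JSON. play_rows: Moves the arm, as the interface text tells. Its arguments: {"type":"object","properties":{"steps":{"type":"array"},"grip":{"type":"number"},"squeeze":{"type":"number"}},"required":["steps"]}

```bash
ls; mkdir -p pics
cat > h.py <<'E'
import numpy as np, cv2, json
from rig import ctrl, cams
from scipy.spatial.transform import Rotation as R
def save(name, fn):
    im=cams.capture(name); cv2.imwrite('pics/'+fn, cv2.cvtColor(im,cv2.COLOR_RGB2BGR)); return im
E
python3 - <<'E'
from h import *
print(ctrl.sense())
for n in ['side','top','wrist']:
    print(n,cams.camera_info(n)); save(n,n+'0.png')
E
```

```text
pics
{'time_s': 0.0, 'joints': array([ 1.03859705e+00,  3.13462936e-01,  1.49841519e+00,  1.30619498e-05,
        1.33102767e+00, -2.23430865e-01]), 'dq': array([ 0.00054417,  0.0006445 ,  0.00046193, -0.00114327,  0.0010591 ,
        0.00107043]), 'tau': array([-2.71696417e-04, -4.12265432e+01, -2.59744620e+01, -1.99240853e-04,
        4.16940398e-03, -9.90305352e-06]), 'eef_pos': array([159.43133503, 499.93949815, 230.73670687]), 'ee_rot': array([ 2.54436591e-04,  8.07430468e-01,  5.89962378e-01, -6.05302128e-04]), 'force': array([-0.02810549,  0.63224459,  0.67891973]), 'wrist_torque': array([ 0.04114894,  0.05420588, -0.01307754]), 'grip_width': 1.0027526362989314}
side {'fx': 532.6655631376228, 'fy': 532.6655631376228, 'cx': 282.6075931459799, 'cy': 210.1273821169568, 'dist_coeffs': array([0.02436664, 0.        , 0.        , 0.        , 0.        ]), 'xyz': array([  130.99403642, -1144.13103113,  1047.93504488]), 'attitude': array([ 0.88551636,  0.42825326, -0.07929937, -0.16177614])}
top {'fx': 487.39686507219056, 'fy': 487.39686507219056, 'cx': 285.69592165936825, 'cy': 210.4670149775341, 'dist_coeffs': array([-0.14118786,  0.        ,  0.        ,  0.        ,  0.        ]), 'xyz': array([ 363.97163117,  -25.41317998, 1523.30040849]), 'attitude': array([-0.69935121, -0.0453397 ,  0.04190993,  0.71210656])}
wrist {'fx': 352.56428719802494, 'fy': 352.56428719802494, 'cx': 281.7727438152169, 'cy': 210.92964039412502, 'dist_coeffs': array([-0.02196324,  0.        ,  0.        ,  0.        ,  0.        ]), 'xyz': array([ 84.32405218, 524.90801709, 373.84834962]), 'attitude': array([ 0.79781539, -0.12587826, -0.09184821,  0.58241666])}
```

View pics/top0.png

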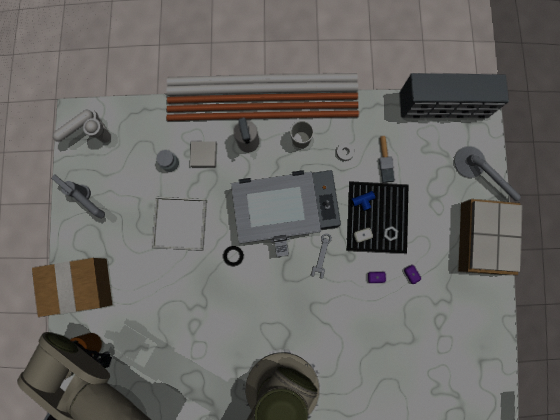

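View pics/side0.png

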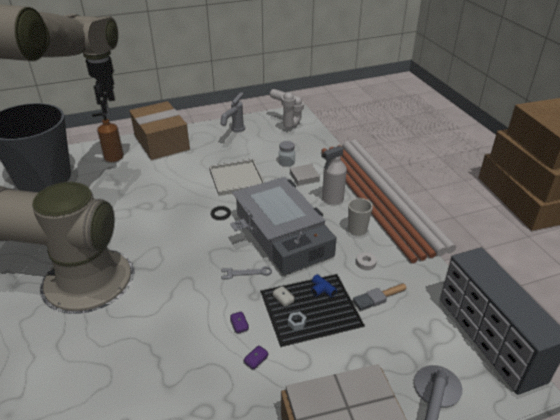

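View pics/wrist0.png

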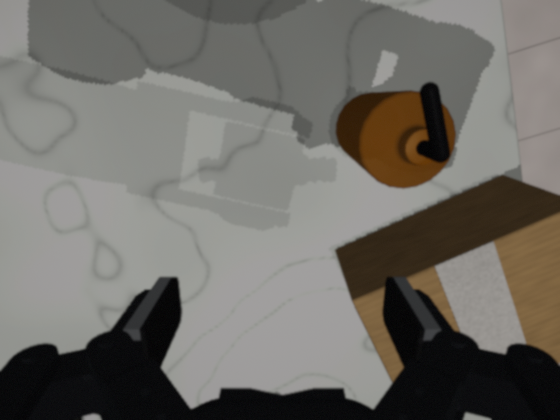

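```bash
cat >> h.py <<'E'
def rot(q): return R.from_quat([q[1],q[2],q[3],q[0]]).as_matrix()
def ray(info,px):
    K=np.array([[info['fx'],0,info['cx']],[0,info['fy'],info['cy']],[0,0,1]])
    u=cv2.undistortPoints(np.array([[px]],float),K,np.array(info['dist_coeffs']))[0,0]
    d=rot(info['attitude'])@np.array([u[0],-u[1],-1.0]); return np.array(info['xyz']),d/np.linalg.norm(d)
def onz(info,px,z):
    o,d=ray(info,px); return o+d*(z-o[2])/d[2]
def tri(i1,p1,i2,p2):
    o1,d1=ray(i1,p1);o2,d2=ray(i2,p2)
    A=np.stack([d1,-d2],1); t=np.linalg.lstsq(A,o2-o1,rcond=None)[0]
    a=o1+t[0]*d1;b=o2+t[1]*d2; return (a+b)/2,np.linalg.norm(a-b)
def proj(info,P):
    K=np.array([[info['fx'],0,info['cx']],[0,info['fy'],info['cy']],[0,0,1]])
    p=rot(info['attitude']).T@(np.array(P,float)-info['xyz']); p=np.array([p[0],-p[1],-p[2]])
    return cv2.projectPoints(p[None],np.zeros(3),np.zeros(3),K,np.array(info['dist_coeffs']))[0][0,0]
E
python3 - <<'E'
from h import *
T=cams.camera_info('top');S=cams.camera_info('side')
for n in ['uv_box','rack','lid_hinge','lid_lip','clip_plate','bat_pivot','mat','tray','nut_1_mid','tee_mid','cover_mid','holder_mid','wrench','tape_roll','seal','jar','beaker','spray','tile_stack','brush']:
    a=cams.tip_of('top',n);b=cams.tip_of('side',n)
    print(n,[(np.round(x['pixel']).tolist(),round(x['p'],2)) for x in a[:4]],[(np.round(x['pixel']).tolist(),round(x['p'],2)) for x in b[:4]])
    if a and b:
        p,e=tri(T,a[0]['pixel'],S,b[0]['pixel']); print('    ',p.round(1),round(e,1))
print(ctrl.sense()['time_s'])
E
```

```text
uv_box [([275.0, 208.0], 0.89)] [([281.0, 227.0], 0.94), ([219.0, 215.0], 0.72)]
     [564.7  13.2   3.1] 4.7
rack [] []
lid_hinge [([268.0, 177.0], 0.94)] [([304.0, 201.0], 0.68)]
     [648.8  31.9  68. ] 1.0
lid_lip [] [([247.0, 214.0], 0.6), ([296.0, 242.0], 0.36)]
clip_plate [([282.0, 249.0], 0.8), ([282.0, 238.0], 0.7)] [([239.0, 223.0], 0.78), ([296.0, 324.0], 0.4)]
     [430.7  -6.   75. ] 1.5
bat_pivot [([327.0, 206.0], 0.67)] [([300.0, 239.0], 0.85)]
     [ 558.1 -143.2   85.6] 8.6
mat [([377.0, 217.0], 0.68)] [([310.0, 308.0], 0.6), ([368.0, 262.0], 0.44), ([335.0, 199.0], 0.44)]
     [ 526.8 -308.1   -2.8] 1.7
tray [([180.0, 222.0], 0.96), ([248.0, 149.0], 0.7)] [([237.0, 178.0], 0.66)]
     [520.2 314.5   1.8] 3.5
nut_1_mid [([390.0, 234.0], 0.68)] [([296.0, 322.0], 0.81), ([235.0, 176.0], 0.74), ([220.0, 217.0], 0.51)]
     [ 471.5 -344.6    5.4] 0.2
tee_mid [([363.0, 203.0], 0.83)] [([324.0, 288.0], 0.91), ([293.0, 325.0], 0.39)]
     [ 575.7 -265.5   10. ] 11.8
cover_mid [([365.0, 233.0], 0.75), ([378.0, 276.0], 0.51), ([412.0, 275.0], 0.48)] [([284.0, 298.0], 0.84), (
[... 218 characters left out ...]
 156.7] 97.3
tape_roll [([344.0, 148.0], 0.57), ([249.0, 144.0], 0.55)] [([369.0, 264.0], 0.83)]
     [ 752.1 -211.6  -12.1] 6.3
seal [([234.0, 254.0], 0.62), ([303.0, 138.0], 0.37)] [([218.0, 214.0], 0.74)]
     [412.3 144.6   1.2] 14.2
jar [([169.0, 162.0], 0.57)] [([285.0, 164.0], 0.72)]
     [716.5 357.3 -13.6] 9.7
beaker [([300.0, 139.0], 0.93)] [([359.0, 230.0], 0.84), ([235.0, 225.0], 0.38)]
     [785.2 -72.   -4.7] 2.9
spray [([247.0, 145.0], 0.9)] [([334.0, 197.0], 0.67)]
     [776.   99.   -1.6] 15.2
tile_stack [([204.0, 155.0], 0.86)] [([303.0, 178.0], 0.76)]
     [735.6 241.3  -4. ] 5.6
brush [([204.0, 152.0], 0.32)] [([382.0, 298.0], 0.75)]
     [1063.8  333.4 -833.7] 237.9
2.15
```

Run:
```python
import cv2
a=cv2.imread('pics/top0.png')[160:265,220:420]; cv2.imwrite('pics/c1.png',cv2.resize(a,None,fx=4,fy=4,interpolation=cv2.INTER_CUBIC))
a=cv2.imread('pics/side0.png')[170:350,200:370]; cv2.imwrite('pics/c2.png',cv2.convertScaleAbs(cv2.resize(a,None,fx=3.3,fy=3.3,interpolation=cv2.INTER_CUBIC),alpha=1.3))
```

```text
(no output)
```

View pics/c1.png

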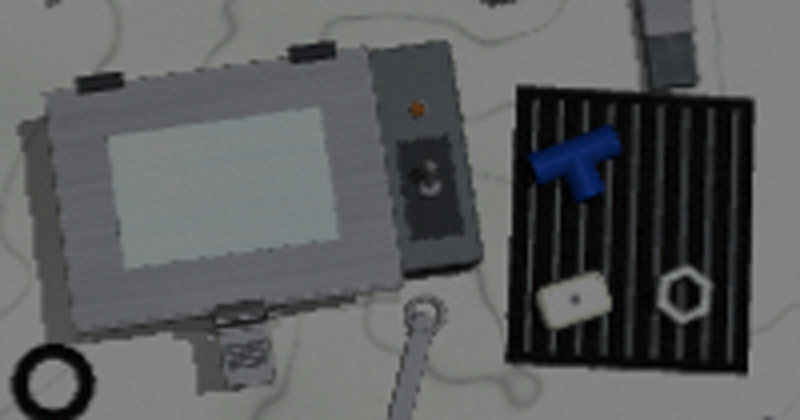

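View pics/c2.png

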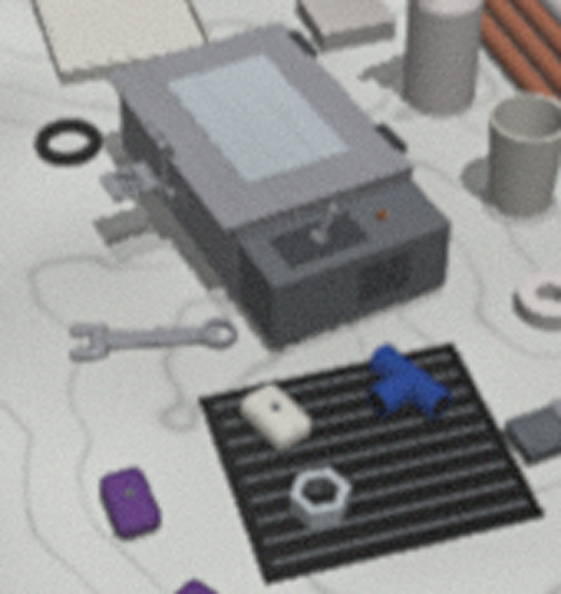

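Run:
```python
from h import *
T=cams.camera_info('top')
P=lambda x,y,z: onz(T,(220+x/4-.375,160+y/4-.375),z)
fl,fr,br,bl=[P(*p,96) for p in [(78,332),(402,288),(365,48),(47,92)]]
for q in (fl,fr,br,bl): print(q.round(1))
print(np.linalg.norm(fl-fr),np.linalg.norm(fl-bl),np.linalg.norm(fr-br))
d=(fl-fr)+(bl-br); print('yaw from y edge',np.arctan2(-d[0],d[1])); d=(bl-fl)+(br-fr);print('yaw from x edge',np.arctan2(d[1],d[0]))
# lid extends x local from -97..+85 -> center local (-6,0)
yaw=np.arctan2(d[1],d[0]);c=(fl+fr+br+bl)/4
print('c',c, 'box', c[:2]+6*np.array([np.cos(yaw),np.sin(yaw)]))
print('plate',[P(*p,72).round(1) for p in [(225,388),(275,381),(268,328),(220,333)]])
print('bat base',P(425,185,81),'tip z112',P(430,183,112))
print('mat',[P(*p,4).round(1) for p in [(517,86),(754,98),(746,373),(507,361)]])
print('cover',P(575,299,22),[P(*p,22).round() for p in [(538,300),(612,290),(560,325),(590,275)]])
print('nut',P(685,294,18))
print('tee run',P(532,165,18),P(618,137,18),'branch end',P(585,200,18))
print('wrench',P(425,315,5))
```

```text
[448.6 118.3  96. ]
[ 476.7 -120.    96. ]
[656.5 -97.2  96. ]
[627.8 140.4  96. ]
239.94342065339907 180.50001234213158 181.26875044945942
yaw from y edge 0.11888896598373667
yaw from x edge 0.12445725098913703
c [552.39245875  10.33892974  96.        ] box [558.34604988  11.08374694]
plate [array([406.6,  11.6,  72. ]), array([411.1, -25.6,  72. ]), array([450.6, -21.1,  72. ]), array([447.5,  14.7,  72. ])]
bat base [ 554.62315224 -140.23013814   81.        ] tip z112 [ 551.93255587 -141.46250371  112.        ]
mat [array([ 642.6, -221.7,    4. ]), array([ 630. , -411.4,    4. ]), array([ 411.7, -394.7,    4. ]), array([ 425.3, -206.6,    4. ])]
cover [ 471.37353962 -258.78420429   22.        ] [array([ 471., -230.,   22.]), array([ 478., -288.,   22.]), array([ 451., -246.,   22.]), array([ 490., -271.,   22.])]
nut [ 473.7629629  -345.75876769   18.        ]
tee run [ 577.1877594  -229.46634991   18.        ] [ 598.16612395 -298.0689864    18.        ] branch end [ 548.87057745 -270.06899713   18.        ]
wrench [ 462.41961704 -143.48772874    5.        ]
```

```bash
cat >> h.py <<'E'
import sys
BOX=np.array([558.3,11.1]); BYAW=0.121
def bx(lx,ly,z=0):
    c,s=np.cos(BYAW),np.sin(BYAW); return np.array([BOX[0]+c*lx-s*ly,BOX[1]+s*lx+c*ly,z])
def loc(P):
    c,s=np.cos(BYAW),np.sin(BYAW); d=np.array(P[:2])-BOX; return np.array([c*d[0]+s*d[1],-s*d[0]+c*d[1]])
def down(a):  # tool x at world angle a (rad), pointing down
    x=np.array([np.cos(a),np.sin(a),0]);z=np.array([0,0,-1.]);return np.stack([x,np.cross(z,x),z],1)
def plan(P,Rt=None):
    s=ctrl.sense(); R0=rot(s['ee_rot']); p0=np.array(s['eef_pos'])
    if Rt is None: Rt=R0
    rv=R.from_matrix(R0.T@Rt).as_rotvec(degrees=True)
    print('at',p0.round(1),'t',round(s['time_s'],2),'F',np.round(s['force'],1),'w',round(s['grip_width'],3))
    n=int(np.ceil(np.linalg.norm(rv)/8.5)); print('turn total',(rv/45).round(4),'rows',n)
    for nm,RR in (('shift now',R0),('shift after turn',Rt)):
        d=RR.T@(np.array(P)-p0)/750; print(nm,d.round(4),'|mm|',round(np.linalg.norm(d)*750,1),'rows>=',int(np.ceil(np.linalg.norm(d)*750/50)))
E
python3 - <<'E'
from h import *
print(bx(18,-152.5),down(BYAW+np.pi/2))
plan(bx(18,-152.5,150),down(BYAW+np.pi/2))
E
```

```text
[ 594.57589747 -138.11229595    0.        ] [[-0.12070496  0.99268843  0.        ]
 [ 0.99268843  0.12070496  0.        ]
 [ 0.          0.         -1.        ]]
at [159.6 500.2 231.3] t 2.15 F [-0.7 -0.   0.2] w 0.995
turn total [ 0.000e+00 -1.000e-04 -5.472e-01] rows 3
shift now [-0.6345  0.8112  0.1084] |mm| 776.7 rows>= 16
shift after turn [-0.9148  0.4731  0.1084] |mm| 776.7 rows>= 16
```

play_rows(
  steps=[
    [[0, 0, 0], [0, 0, -0.1824]],
    [[0, 0, 0], [0, 0, -0.1824]],
    [[0, 0, 0], [0, 0, -0.1824]],
    [[-0.0508, 0.0263, 0], [0, 0, 0]],
    [[-0.0508, 0.0263, 0], [0, 0, 0]],
    [[-0.0508, 0.0263, 0], [0, 0, 0]],
    [[-0.0508, 0.0263, 0], [0, 0, 0]],
    [[-0.0508, 0.0263, 0], [0, 0, 0]],
    [[-0.0508, 0.0263, 0], [0, 0, 0]],
    [[-0.0508, 0.0263, 0], [0, 0, 0]],
    [[-0.0508, 0.0263, 0], [0, 0, 0]],
    [[-0.0508, 0.0263, 0], [0, 0, 0]],
    [[-0.0508, 0.0263, 0], [0, 0, 0]],
    [[-0.0508, 0.0263, 0], [0, 0, 0]],
    [[-0.0508, 0.0263, 0], [0, 0, 0]],
    [[-0.0508, 0.0263, 0], [0, 0, 0]],
    [[-0.0508, 0.0263, 0], [0, 0, 0]],
    [[-0.0508, 0.0263, 0], [0, 0, 0]],
    [[-0.0508, 0.0263, 0], [0, 0, 0]],
    [[-0.0508, 0.0263, 0], [0, 0, 0]],
  ],
  grip=1,
  squeeze=40,
)

```text
time_s: 4.15
eef_pos: [571.4, -104.0, 231.3]
ee_rot: [0.0, 0.663, 0.748, 0.0]
force: [-0.1, 1.2, 0.7]
grip_width: 0.005
```

Run:
```python
from h import *
plan(bx(18,-152.5,150),down(BYAW+np.pi/2))
W=cams.camera_info('wrist'); save('wrist','w1.png')
np.save('w1.npy',W,allow_pickle=True)
for n in ['bat_pivot','lamp_switch','clip_plate','cover_mid','tee_mid','nut_1_mid','mat']:
    print(n,[(np.round(x['pixel']).tolist(),round(x['p'],2)) for x in cams.tip_of('wrist',n)[:4]])
print('pred pivot',proj(W,bx(-25,-152.5,81)),'tip',proj(W,bx(-12,-152.5,112)))
```

```text
at [ 571.4 -104.   231.3] t 4.15 F [-0.1  1.2  0.7] w 0.005
turn total [ 0.0001 -0.0001 -0.0004] rows 1
shift now [-0.0489  0.0252  0.1084] |mm| 91.2 rows>= 2
shift after turn [-0.0489  0.0252  0.1084] |mm| 91.2 rows>= 2
bat_pivot [([239.0, 165.0], 0.61)]Traceback (most recent call last):
  File "<stdin>", line 6, in <module>
ValueError: it knows: bat_pivot, beaker, brush, clip_plate, cover_mid, holder_mid, jar, lid_hinge, lid_lip, mat, nut_1_mid, nut_2_mid, rack, seal, spray, tape_roll, tee_mid, tile_stack, tray, uv_box, wrench
```

View pics/w1.png

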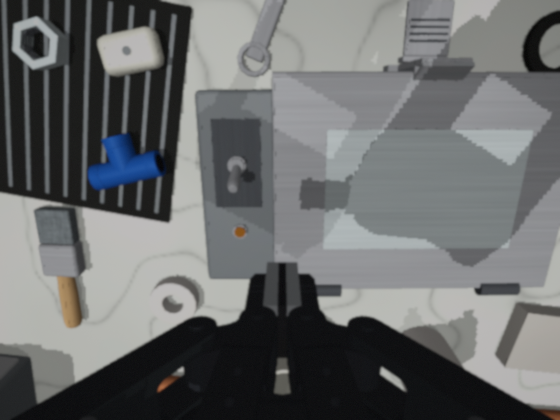

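Run:
```python
from h import *
W=np.load('w1.npy',allow_pickle=True).item()
for nm,p in dict(piv=bx(-25,-152.5,81),tip=bx(-12,-152.5,112),fr=bx(-97,-122,96),br=bx(85,-122,96),cons_fr=bx(-85,-185,80),cons_br=bx(85,-185,80),plate=bx(-130,0,72),pl_r=bx(-130,-18,72),pl_l=bx(-130,18,72)).items(): print(nm,proj(W,p).round())
S=cams.camera_info('side')
print(tri(W,(236,163),S,cams.tip_of('side','bat_pivot')[0]['pixel']))
# things: tri wrist vs top
T=cams.camera_info('top')
t=lambda a,b: print(tri(W,a,T,(220+b[0]/4-.375,160+b[1]/4-.375)))
t((36,42),(685,294));t((128,51),(575,299));t((255,58),(425,315))
print('cover wrist',onz(W,(128,51),26),'nut',onz(W,(36,42),22),'tee jn',onz(W,(122,168),17))
```

```text
piv [237. 165.]
tip [233. 190.]
fr [272.  72.]
br [274. 290.]
cons_fr [193.  90.]
cons_br [207. 281.]
plate [429.  30.]
pl_r [406.  30.]
pl_l [452.  30.]
(array([ 555.26471311, -145.03367367,   86.81618919]), np.float64(12.7190412029921))
(array([ 472.2137319 , -344.86957983,   19.97598469]), np.float64(2.936027936247856))
(array([ 470.35462274, -258.08260823,   23.15002257]), np.float64(2.1253648502479914))
(array([ 461.53140717, -141.84841828,   18.53615461]), np.float64(1.1698387387993168))
cover wrist [ 469.62887584 -256.34897053   26.        ] nut [ 470.96109269 -342.99415711   22.        ] tee jn [ 581.50785305 -267.23594744   17.        ]
```

play_rows(
  steps=[
    [[-0.0245, 0.0126, 0], [0, 0, 0]],
    [[-0.0245, 0.0126, 0], [0, 0, 0]],
    [[0, 0, 0.044], [0, 0, 0]],
    [[0, 0, 0.044], [0, 0, 0]],
    [[0, 0, 0.044], [0, 0, 0]],
    [[0, 0, 0.044], [0, 0, 0]],
    [[0, 0, 0], [0, 0, 0]],
  ],
)

```text
time_s: 5.0
eef_pos: [591.5, -134.6, 95.6]
ee_rot: [-0.004, 0.663, 0.749, -0.001]
force: [0.3, -0.4, -0.2]
grip_width: -0.003
```

play_rows(
  steps=[
    [[0, -0.01, 0], [0, 0, 0]],
    [[0, -0.01, 0], [0, 0, 0]],
    [[0, -0.01, 0], [0, 0, 0]],
    [[0, -0.01, 0], [0, 0, 0]],
    [[0, -0.01, 0], [0, 0, 0]],
    [[0, 0, 0], [0, 0, 0]],
  ],
)

```text
time_s: 5.6
eef_pos: [556.3, -141.5, 100.9]
ee_rot: [0.001, 0.663, 0.748, 0.0]
force: [1.0, 0.6, 1.5]
grip_width: -0.003
```

play_rows(
  steps=[
    [[0, 0.01, 0], [0, 0, 0]],
    [[0, 0.01, -0.03], [0, 0, 0]],
    [[0, 0, -0.06], [0, 0, 0]],
    [[0, 0, -0.06], [0, 0, 0]],
    [[0, 0, 0], [0, 0, 0]],
    [[0, 0, 0], [0, 0, 0]],
  ],
)

```text
time_s: 6.2
eef_pos: [571.9, -139.1, 212.2]
ee_rot: [0.0, 0.663, 0.749, 0.0]
force: [-0.2, 0.6, -0.5]
grip_width: -0.002
```

Run:
```python
from h import *
W=cams.camera_info('wrist'); im=save('wrist','w2.png')
print(proj(W,bx(-25,-152.5,81)),'off tip',proj(W,bx(-38,-152.5,112)),'on tip',proj(W,bx(-12,-152.5,112)))
plan(bx(-133,0,120),down(BYAW+np.pi/2))
```

```text
[278.38121081 174.25983014] off tip [277.95712073 165.27502047] on tip [278.10034019 201.10533156]
at [ 571.3 -138.9  210.9] t 6.25 F [-0.1  0.9 -0.4] w -0.002
turn total [-0.0018 -0.0011  0.0002] rows 1
shift now [ 0.2006 -0.1703  0.1216] |mm| 217.4 rows>= 5
shift after turn [ 0.2007 -0.1705  0.1212] |mm| 217.4 rows>= 5
```

View pics/w2.png

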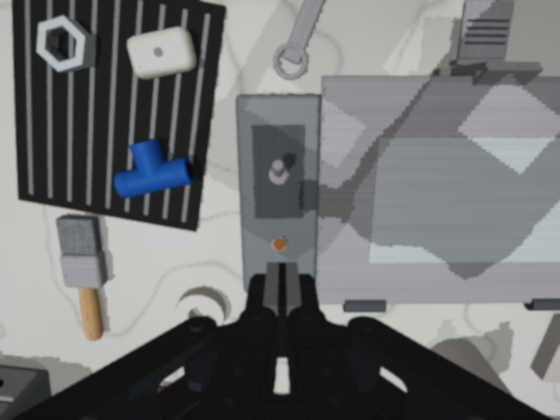

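play_rows(
  steps=[
    [[0.0401, -0.0341, 0], [0, 0, 0]],
    [[0.0401, -0.0341, 0], [0, 0, 0]],
    [[0.0401, -0.0341, 0], [0, 0, 0]],
    [[0.0401, -0.0341, 0], [0, 0, 0]],
    [[0.0401, -0.0341, 0], [0, 0, 0]],
    [[0, 0, 0], [-0.127, 0, 0]],
    [[0, 0, 0], [-0.127, 0, 0]],
    [[0, 0, 0], [0, 0, 0]],
    [[0, 0, 0], [0, 0, 0]],
  ],
)

```text
time_s: 7.15
eef_pos: [426.1, -5.5, 211.3]
ee_rot: [0.065, 0.66, 0.745, 0.073]
force: [0.5, 0.7, 1.0]
grip_width: 0.0
```

Run:
```python
from h import *
W=cams.camera_info('wrist'); im=save('wrist','w3.png')
print([proj(W,bx(-130+a,b,72)).round() for a in(-20,20) for b in (-18,18)])
plan(bx(-133,0,85))
```

```text
[array([258., 144.]), array([304., 144.]), array([260., 191.]), array([303., 191.])]
at [426.5  -5.6 211.4] t 7.2 F [ 0.6 -0.2 -0.3] w 0.003
turn total [0. 0. 0.] rows 0
shift now [ 0.0008 -0.0332  0.1652] |mm| 126.4 rows>= 3
shift after turn [ 0.0008 -0.0332  0.1652] |mm| 126.4 rows>= 3
```

View pics/w3.png

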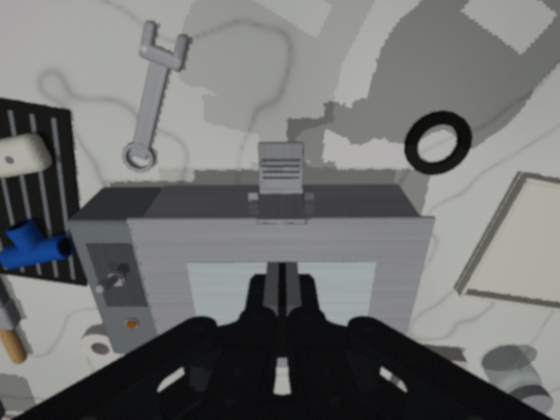

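play_rows(
  steps=[
    [[0.0002, -0.0083, 0.0413], [0, 0, 0]],
    [[0.0002, -0.0083, 0.0413], [0, 0, 0]],
    [[0.0002, -0.0083, 0.0413], [0, 0, 0]],
    [[0.0002, -0.0083, 0.0413], [0, 0, 0]],
    [[0, 0, 0], [0, 0, 0]],
  ],
)

```text
time_s: 7.7
eef_pos: [424.8, -4.1, 82.1]
ee_rot: [0.062, 0.66, 0.745, 0.073]
force: [-0.4, 0.6, 0.4]
grip_width: -0.003
```

play_rows(
  steps=[
    [[0, -0.001, 0.005], [0, 0, 0]],
    [[0, -0.001, 0.005], [0, 0, 0]],
    [[0, -0.001, 0.005], [0, 0, 0]],
    [[0, -0.001, 0.005], [0, 0, 0]],
    [[0, -0.001, 0.005], [0, 0, 0]],
    [[0, -0.001, 0.005], [0, 0, 0]],
    [[0, 0, 0], [0, 0, 0]],
  ],
)

```text
time_s: 8.4
eef_pos: [425.4, -4.8, 62.5]
ee_rot: [0.065, 0.66, 0.745, 0.074]
force: [-14.3, -4.8, 15.7]
grip_width: -0.004
```

Run:
```python
from h import *
save('side','s4.png'); plan(bx(-133,0,85))
```

```text
at [425.4  -4.8  62.5] t 8.45 F [-14.3  -5.   14.9] w 0.004
turn total [0. 0. 0.] rows 0
shift now [-0.0003  0.007  -0.0292] |mm| 22.5 rows>= 1
shift after turn [-0.0003  0.007  -0.0292] |mm| 22.5 rows>= 1
```

View pics/s4.png

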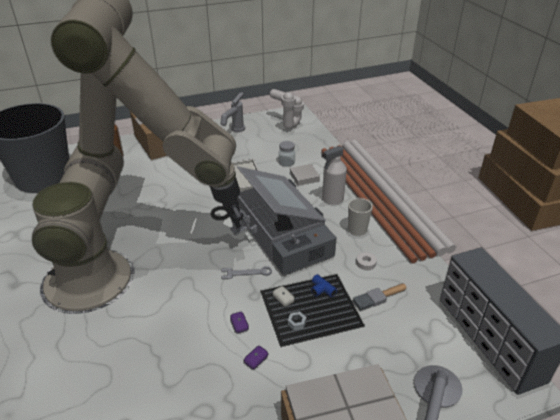

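play_rows(
  steps=[
    [[0, 0, -0.012], [0, 0, 0]],
    [[0, -0.02, -0.006], [0, 0, 0]],
    [[0, -0.04, 0], [0, 0, 0]],
    [[0, -0.04, 0], [0, 0, 0]],
    [[0, 0, -0.05], [0.127, 0, 0]],
    [[0, 0, -0.05], [0.127, 0, 0]],
    [[0, 0, 0], [0, 0, 0]],
    [[0, 0, 0], [0, 0, 0]],
  ],
)

```text
time_s: 9.25
eef_pos: [340.5, -15.2, 134.3]
ee_rot: [0.002, 0.663, 0.749, 0.002]
force: [0.2, -0.3, -0.8]
grip_width: -0.001
```

Run:
```python
from h import *
save('side','s5.png'); plan(bx(-100,0,165),down(BYAW+np.pi/2))
S=cams.camera_info('side')
for th in (.4,.5,.6,.7): print(th,[proj(S,bx(85-182*np.cos(th),y,93+182*np.sin(th))).round() for y in(-122,122)])
import cv2
a=cv2.imread('pics/s5.png')[140:290,190:370]; cv2.imwrite('pics/c5.png',cv2.resize(a,None,fx=4,fy=4))
prev=None
for th in np.linspace(.5,1.62,17):
    q=np.array([85-182*np.cos(th)-3*np.sin(th)-11,93+182*np.sin(th)-35])
    print(round(th,2),q.round(1),None if prev is None else ((q-prev)/750*[1,-1]).round(4)); prev=q
```

```text
at [339.8 -15.  133.6] t 9.3 F [ 0.2  0.2 -1.7] w -0.001
turn total [ 0.0038 -0.0011  0.0007] rows 1
shift now [-0.0007  0.1602 -0.0415] |mm| 124.1 rows>= 3
shift after turn [-0.0006  0.1601 -0.0419] |mm| 124.1 rows>= 3
0.4 [array([272., 218.]), array([235., 171.])]
0.5 [array([275., 212.]), array([237., 166.])]
0.6 [array([278., 206.]), array([239., 161.])]
0.7 [array([282., 201.]), array([243., 155.])]
0.5 [-87.2 145.3] None
0.57 [-80.8 156.2] [ 0.0084 -0.0146]
0.64 [-73.8 166.7] [ 0.0094 -0.014 ]
0.71 [-66.  176.6] [ 0.0104 -0.0133]
0.78 [-57.5 186. ] [ 0.0113 -0.0125]
0.85 [-48.4 194.7] [ 0.0122 -0.0116]
0.92 [-38.6 202.8] [ 0.013  -0.0108]
0.99 [-28.4 210.2] [ 0.0137 -0.0098]
1.06 [-17.6 216.8] [ 0.0144 -0.0088]
1.13 [ -6.4 222.6] [ 0.015  -0.0078]
1.2 [  5.3 227.6] [ 0.0155 -0.0067]
1.27 [ 17.2 231.8] [ 0.0159 -0.0056]
1.34 [ 29.4 235.2] [ 0.0163 -0.0045]
1.41 [ 41.9 237.7] [ 0.0166 -0.0033]
1.48 [ 54.5 239.3] [ 0.0168 -0.0021]
1.55 [ 67.2 240. ] [ 0.0169 -0.0009]
1.62 [ 80.  239.8] [0.017  0.0002]
```

View pics/c5.png

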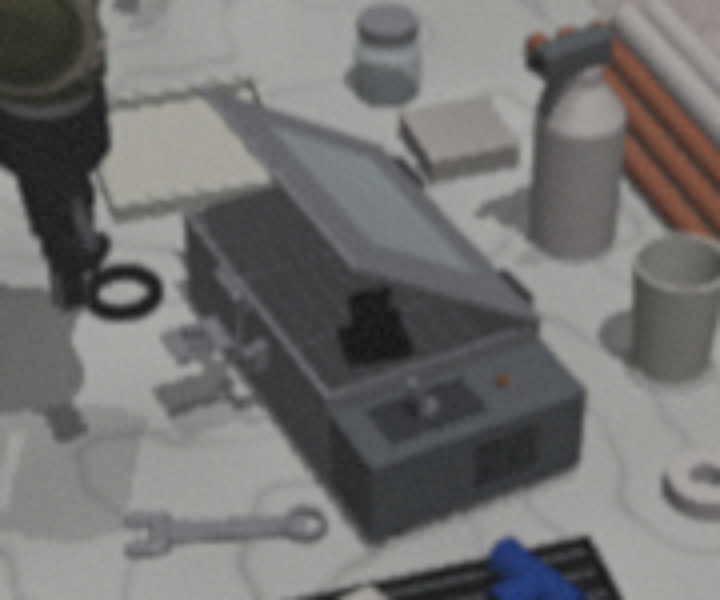

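play_rows(
  steps=[
    [[0, 0.04, -0.0078], [0, 0, 0]],
    [[0, 0.04, -0.0078], [0, 0, 0]],
    [[0, 0.04, -0.0078], [0, 0, 0]],
    [[0, 0.04, -0.0078], [0, 0, 0]],
    [[0, 0, 0], [0, 0, 0]],
    [[0, 0.0137, 0], [0, 0, 0]],
    [[0, 0.0137, 0], [0, 0, 0]],
    [[0, 0.0094, -0.014], [0, 0, 0]],
    [[0, 0.0104, -0.0133], [0, 0, 0]],
    [[0, 0.0113, -0.0125], [0, 0, 0]],
  ],
)

```text
time_s: 10.3
eef_pos: [502.6, 4.6, 187.6]
ee_rot: [0.0, 0.663, 0.749, 0.001]
force: [-1.0, 0.6, 0.4]
grip_width: -0.002
```

play_rows(
  steps=[
    [[0, 0.0122, -0.0116], [0, 0, 0]],
    [[0, 0.013, -0.0108], [0, 0, 0]],
    [[0, 0.0137, -0.0098], [0, 0, 0]],
    [[0, 0.0144, -0.0088], [0, 0, 0]],
    [[0, 0.015, -0.0078], [0, 0, 0]],
    [[0, 0.0155, -0.0067], [0, 0, 0]],
    [[0, 0.0159, -0.0056], [0, 0, 0]],
    [[0, 0, 0], [0, 0, 0]],
  ],
)

```text
time_s: 11.1
eef_pos: [577.4, 13.5, 233.4]
ee_rot: [0.001, 0.663, 0.749, 0.001]
force: [-0.1, 0.1, 0.5]
grip_width: 0.005
```

play_rows(
  steps=[
    [[0, 0.0163, -0.0045], [0, 0, 0]],
    [[0, 0.0166, -0.0033], [0, 0, 0]],
    [[0, 0.0168, -0.0021], [0, 0, 0]],
    [[0, 0.014, 0], [0, 0, 0]],
    [[0, 0.01, 0], [0, 0, 0]],
    [[0, 0.006, 0], [0, 0, 0]],
    [[0, 0, 0], [0, 0, 0]],
  ],
)

```text
time_s: 11.8
eef_pos: [636.0, 20.8, 240.7]
ee_rot: [0.0, 0.663, 0.749, 0.001]
force: [-0.4, -0.1, 0.3]
grip_width: 0.002
```

Run:
```python
from h import *
save('side','s6.png'); plan(bx(80,0,240)); print(loc(ctrl.sense()['eef_pos']))
import cv2
a=cv2.imread('pics/s6.png')[100:290,190:370]; cv2.imwrite('pics/c6.png',cv2.resize(a,None,fx=3,fy=3))
```

```text
at [635.8  20.8 240.9] t 11.85 F [ 0.3  0.2 -0.5] w 0.001
turn total [0. 0. 0.] rows 0
shift now [-0.0003  0.0025  0.0013] |mm| 2.1 rows>= 1
shift after turn [-0.0003  0.0025  0.0013] |mm| 2.1 rows>= 1
[78.12452136  0.24124876]
```

View pics/c6.png

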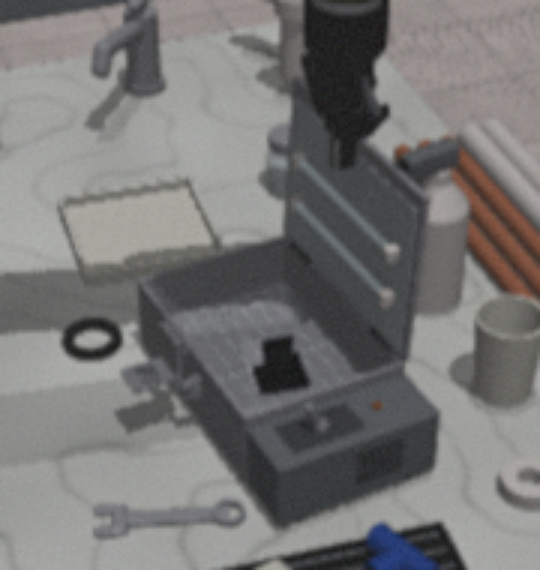

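play_rows(
  steps=[
    [[0, 0.003, 0], [0, 0, 0]],
    [[0, 0.003, 0], [0, 0, 0]],
    [[0, 0.003, 0], [0, 0, 0]],
    [[0, 0, 0], [0, 0, 0]],
    [[0, 0, 0], [0, 0, 0]],
    [[0, 0, 0], [0, 0, 0]],
  ],
)

```text
time_s: 12.45
eef_pos: [641.0, 21.4, 241.2]
ee_rot: [-0.001, 0.663, 0.749, -0.001]
force: [-11.1, -1.9, 2.1]
grip_width: 0.002
```

play_rows(
  steps=[
    [[0, -0.02, 0], [0, 0, 0]],
    [[0, -0.05, 0], [0, 0, 0]],
    [[0, -0.06, 0], [0, 0, 0]],
    [[0, -0.06, 0], [0, 0, 0]],
    [[0, 0, 0], [0, 0, 0]],
    [[0, 0, 0], [0, 0, 0]],
  ],
  grip=0,
)

```text
time_s: 13.05
eef_pos: [501.4, 4.3, 241.8]
ee_rot: [0.002, 0.663, 0.749, 0.002]
force: [0.1, -0.8, 0.1]
grip_width: 0.995
```

Run:
```python
from h import *
W=cams.camera_info('wrist');np.save('w7.npy',W,allow_pickle=True); save('wrist','w7.png'); save('top','t7.png'); save('side','s7.png')
T=cams.camera_info('top');S=cams.camera_info('side')
plan(bx(-60,0,240))
px={c:cams.tip_of(c,'holder_mid') for c in ('wrist','top','side')}
print({c:[(np.round(x['pixel']),x['p']) for x in v[:3]] for c,v in px.items()})
print({c:[(np.round(x['rect']),x['p']) for x in cams.search_frame(c,'holder_mid')[:3]] for c in px})
try:
  print(tri(W,px['wrist'][0]['pixel'],T,px['top'][0]['pixel']),tri(T,px['top'][0]['pixel'],S,px['side'][0]['pixel']))
except Exception as e: print(e)
import cv2
a=cv2.imread('pics/t7.png')[150:265,220:420]; cv2.imwrite('pics/c7.png',cv2.resize(a,None,fx=4,fy=4))
```

```text
at [502.4   4.3 241.1] t 13.2 F [0.1 0.6 0.5] w 1.0
turn total [0. 0. 0.] rows 0
shift now [ 0.     -0.0049  0.0014] |mm| 3.8 rows>= 1
shift after turn [ 0.     -0.0049  0.0014] |mm| 3.8 rows>= 1
{'wrist': [(array([253., 239.]), 0.7)], 'top': [], 'side': [(array([282., 219.]), 0.79)]}
{'wrist': [], 'top': [], 'side': [(array([284., 223.,  20.,  20.]), 0.76)]}
list index out of range
```

View pics/w7.png

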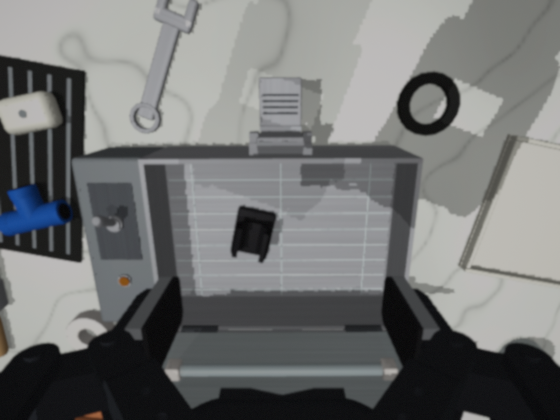

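View pics/c7.png

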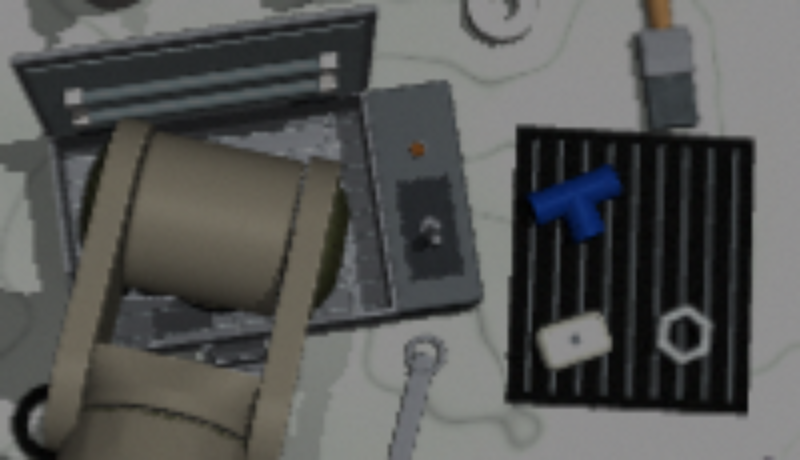

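Run:
```python
from h import *
W=np.load('w7.npy',allow_pickle=True).item();S=cams.camera_info('side')
print(tri(W,(253,239),S,(282,219)))
import cv2
a=cv2.imread('pics/w7.png')[185:285,200:310]; cv2.imwrite('pics/c8.png',cv2.convertScaleAbs(cv2.resize(a,None,fx=6,fy=6,interpolation=cv2.INTER_CUBIC),alpha=2.2))
```

```text
(array([559.59727006, -16.31125756,  60.59005055]), np.float64(2.2418042154027384))
```

View pics/c8.png

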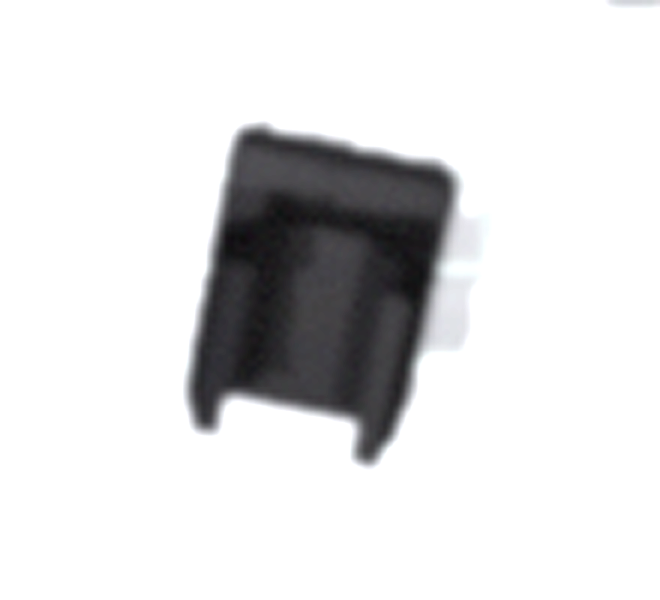

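Run:
```python
from h import *
W=np.load('w7.npy',allow_pickle=True).item()
c=lambda x,y,z: onz(W,(200+x/6-.4,185+y/6-.4),z)
print(onz(W,(253,239),57))
a,b=c(243,135,44),c(450,172,44); print('front edge',a,b,np.linalg.norm(a-b),np.degrees(np.arctan2(*(b-a)[[1,0]])))
p,q=c(205,428,72),c(367,460,72); print('prong tips',p,q,np.linalg.norm(p-q),np.degrees(np.arctan2(*(q-p)[[1,0]])))
P=np.array([559.,-16,47])
plan(P,down(np.radians(85)))
```

```text
[562.35111634 -16.4602887   57.        ]
front edge [534.66130531 -33.20162404  44.        ] [537.04286896   2.2555258   44.        ] 35.53704152544738 86.15736463421534
prong tips [575.95894948 -32.86128285  72.        ] [578.52896262  -6.14933339  72.        ] 26.835297863166765 84.50436751447405
at [501.5   4.4 240.7] t 13.5 F [ 0.2 -0.4  0.6] w 0.999
turn total [ 0.0027 -0.0011  0.2659] rows 2
shift now [-0.0365  0.0722  0.2584] |mm| 203.1 rows>= 5
shift after turn [-0.0204  0.0788  0.2583] |mm| 203.1 rows>= 5
```

play_rows(
  steps=[
    [[0, 0, 0], [0, 0, 0.133]],
    [[0, 0, 0], [0, 0, 0.133]],
    [[-0.011, 0.0411, 0], [0, 0, 0]],
    [[-0.0111, 0.0412, 0], [0, 0, 0]],
    [[0, 0, 0.043], [0, 0, 0]],
    [[0, 0, 0.043], [0, 0, 0]],
    [[0, 0, 0.043], [0, 0, 0]],
    [[0, 0, 0.043], [0, 0, 0]],
    [[0, 0, 0.043], [0, 0, 0]],
    [[0, 0, 0.0433], [0, 0, 0]],
    [[0, 0, 0], [0, 0, 0]],
  ],
)

```text
time_s: 14.6
eef_pos: [559.5, -16.9, 43.6]
ee_rot: [-0.003, 0.737, 0.675, -0.001]
force: [-0.6, 0.6, 1.7]
grip_width: 1.0
```

play_rows(
  steps=[
    [[0, 0, 0], [0, 0, 0]],
    [[0, 0, 0], [0, 0, 0]],
    [[0, 0, 0], [0, 0, 0]],
    [[0, 0, 0], [0, 0, 0]],
    [[0, 0, 0], [0, 0, 0]],
    [[0, 0, 0], [0, 0, 0]],
  ],
  grip=1,
  squeeze=30,
)

```text
time_s: 15.2
eef_pos: [562.4, -17.5, 48.9]
ee_rot: [0.002, 0.737, 0.676, 0.002]
force: [-1.3, -0.0, 6.8]
grip_width: 0.411
```

Run:
```python
from h import *
plan([520,315,140],down(np.radians(85)))
T=cams.camera_info('top')
for p in [(155,198),(208,200),(205,250),(153,249)]: print(onz(T,p,18).round(1))
```

```text
at [562.4 -17.5  48.9] t 15.2 F [-1.3 -0.   6.8] w 0.411
turn total [ 0.006  -0.0007 -0.0003] rows 1
shift now [ 0.4368 -0.0945 -0.1217] |mm| 347.4 rows>= 7
shift after turn [ 0.4368 -0.095  -0.1215] |mm| 347.4 rows>= 7
[598.2 392.5  18. ]
[588.4 223.2  18. ]
[432.  232.5  18. ]
[437.2 396.7  18. ]
```

play_rows(
  steps=[
    [[0, 0, -0.02], [0, 0, 0]],
    [[0, 0, -0.04], [0, 0, 0]],
    [[0, 0, -0.04], [0, 0, 0]],
    [[0, 0, -0.04], [0, 0, 0]],
    [[0.0539, -0.0128, 0], [0, 0, 0]],
    [[0.0539, -0.0128, 0], [0, 0, 0]],
    [[0.0539, -0.0128, 0], [0, 0, 0]],
    [[0.0539, -0.0128, 0], [0, 0, 0]],
    [[0.0539, -0.0128, 0], [0, 0, 0]],
    [[0.0539, -0.0128, 0], [0, 0, 0]],
    [[0.0539, -0.0128, 0], [0, 0, 0]],
    [[0.0539, -0.0128, 0], [0, 0, 0]],
    [[0, 0, 0], [0, 0, 0]],
    [[0, 0, 0], [0, 0, 0]],
  ],
)

```text
time_s: 16.6
eef_pos: [512.9, 311.9, 152.8]
ee_rot: [0.001, 0.737, 0.676, 0.001]
force: [-0.3, -0.9, -0.1]
grip_width: 0.41
```

Run:
```python
from h import *
save('side','s9.png'); plan([514,311,20])
import cv2
a=cv2.imread('pics/s9.png')[60:260,170:340]; cv2.imwrite('pics/c9.png',cv2.resize(a,None,fx=3,fy=3))
```

```text
at [513.2 311.1 152.8] t 16.65 F [-0.8 -0.7 -1. ] w 0.409
turn total [0. 0. 0.] rows 0
shift now [-1.00e-04  5.00e-04  1.77e-01] |mm| 132.8 rows>= 3
shift after turn [-1.00e-04  5.00e-04  1.77e-01] |mm| 132.8 rows>= 3
```

View pics/c9.png

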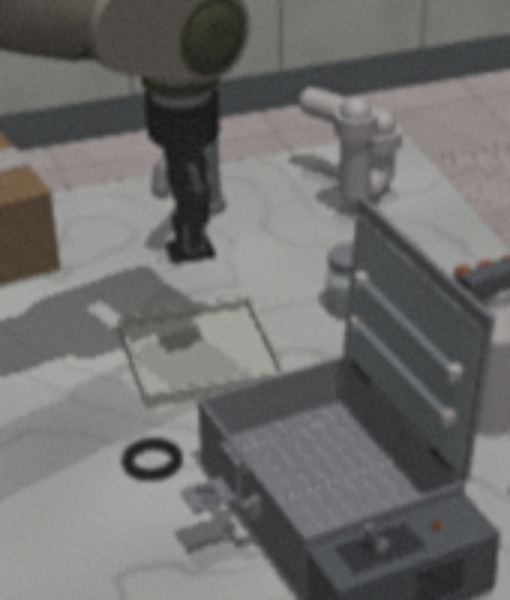

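play_rows(
  steps=[
    [[0, 0, 0.04], [0, 0, 0]],
    [[0, 0, 0.04], [0, 0, 0]],
    [[0, 0, 0.04], [0, 0, 0]],
    [[0, 0, 0.035], [0, 0, 0]],
    [[0, 0, 0.01], [0, 0, 0]],
    [[0, 0, 0.006], [0, 0, 0]],
    [[0, 0, 0.004], [0, 0, 0]],
    [[0, 0, 0], [0, 0, 0]],
    [[0, 0, 0], [0, 0, 0]],
  ],
)

```text
time_s: 17.55
eef_pos: [514.0, 311.6, 22.2]
ee_rot: [0.001, 0.737, 0.675, 0.002]
force: [-0.2, 0.1, -0.6]
grip_width: 0.409
```

play_rows(
  steps=[
    [[0, 0, 0], [0, 0, 0]],
    [[0, 0, 0], [0, 0, 0]],
    [[0, 0, 0], [0, 0, 0]],
    [[0, 0, -0.02], [0, 0, 0]],
    [[0, 0, -0.06], [0, 0, 0]],
    [[0, 0, -0.06], [0, 0, 0]],
    [[0, 0, -0.06], [0, 0, 0]],
    [[0, 0, 0], [0, 0, 0]],
  ],
  grip=0.3,
)

```text
time_s: 18.35
eef_pos: [515.5, 312.4, 179.1]
ee_rot: [0.003, 0.737, 0.676, 0.007]
force: [0.1, 0.6, -0.1]
grip_width: 0.701
```

Run:
```python
from h import *
W=cams.camera_info('wrist'); im=save('wrist','w10.png'); S=cams.camera_info('side'); save('side','s10.png')
a=cams.tip_of('wrist','holder_mid');b=cams.tip_of('side','holder_mid'); print(a[:2],b[:2])
if a and b: print(tri(W,a[0]['pixel'],S,b[0]['pixel']))
plan([472,-258,200],down(np.radians(90)))
```

```text
[{'pixel': [281.8, 185.7], 'p': 0.57}] [{'pixel': [286.3, 164.7], 'p': 0.57}, {'pixel': [236.0, 172.1], 'p': 0.47}]
(array([603.62139695, 297.47404827,  14.30582791]), np.float64(174.96219812448936))
at [512.6 311.2 170.3] t 18.55 F [-0.2 -0.2 -0.3] w 0.703
turn total [ 0.0006 -0.0002 -0.1115] rows 1
shift now [-0.7607  0.0125 -0.0397] |mm| 571.4 rows>= 12
shift after turn [-0.7589 -0.0541 -0.0396] |mm| 571.4 rows>= 12
```

View pics/w10.png

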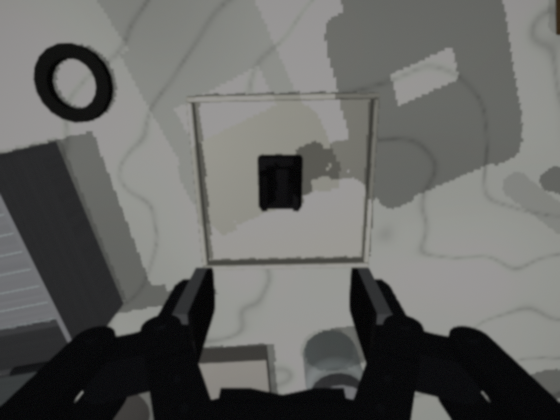

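play_rows(
  steps=[
    [[0, 0, 0], [0, 0, -0.1115]],
    [[-0.0591, -0.0012, -0.0062], [0, 0, 0]],
    [[-0.0591, -0.0012, -0.0062], [0, 0, 0]],
    [[-0.0591, -0.0012, -0.0062], [0, 0, 0]],
    [[-0.0591, -0.0012, -0.0062], [0, 0, 0]],
    [[-0.0591, -0.0012, -0.0062], [0, 0, 0]],
    [[-0.0591, -0.0012, -0.0062], [0, 0, 0]],
    [[-0.0591, -0.0012, -0.0062], [0, 0, 0]],
    [[-0.0591, -0.0012, -0.0062], [0, 0, 0]],
    [[-0.0591, -0.0012, -0.0062], [0, 0, 0]],
    [[-0.0591, -0.0012, -0.0062], [0, 0, 0]],
    [[-0.0591, -0.0012, -0.0062], [0, 0, 0]],
    [[-0.0591, -0.0012, -0.0062], [0, 0, 0]],
    [[-0.0591, -0.0012, -0.0062], [0, 0, 0]],
    [[-0.0591, -0.0012, -0.0062], [0, 0, 0]],
    [[0, 0, 0], [0, 0, 0]],
    [[0, 0, 0], [0, 0, 0]],
  ],
  grip=0,
)

```text
time_s: 20.25
eef_pos: [499.9, -309.4, 234.2]
ee_rot: [-0.001, 0.708, 0.707, 0.001]
force: [0.2, 0.5, -0.0]
grip_width: 1.004
```

Run:
```python
from h import *
W=cams.camera_info('wrist'); im=save('wrist','w11.png'); np.save('w11.npy',W,allow_pickle=True)
S=cams.camera_info('side'); save('side','s11.png')
for n in ['cover_mid','tee_mid','nut_1_mid']:
    a=cams.tip_of('wrist',n);b=cams.tip_of('side',n)
    print(n,[(np.round(x['pixel']).tolist(),round(x['p'],2)) for x in a[:4]],[(np.round(x['pixel']).tolist(),round(x['p'],2)) for x in b[:4]])
    if a and b: print(tri(W,a[0]['pixel'],S,b[0]['pixel']))
plan([472,-258,200],down(np.radians(90)))
```

```text
cover_mid [([290.0, 5.0], 0.94), ([168.0, 7.0], 0.71), ([330.0, 147.0], 0.64)] [([283.0, 293.0], 0.83), ([256.0, 358.0], 0.71), ([239.0, 318.0], 0.6), ([246.0, 272.0], 0.25)]
(array([ 402.43209293, -325.0375035 ,  134.72657505]), np.float64(81.79571786969993))
tee_mid [([321.0, 243.0], 0.79)] [([323.0, 286.0], 0.66)]
(array([ 578.17057452, -264.48445432,   15.19844679]), np.float64(4.4390716690489835))
nut_1_mid [([246.0, 150.0], 0.69), ([260.0, 337.0], 0.51)] [([296.0, 322.0], 0.71), ([216.0, 213.0], 0.33)]
(array([ 473.42259362, -344.70636719,    3.27510474]), np.float64(2.561812149107489))
at [ 500.6 -308.6  235.9] t 20.65 F [-0.9  0.1 -0.1] w 0.999
turn total [ 0.003  -0.001   0.0011] rows 1
shift now [ 0.0675 -0.0382  0.0478] |mm| 68.3 rows>= 2
shift after turn [ 0.0675 -0.0381  0.0478] |mm| 68.3 rows>= 2
```

View pics/w11.png

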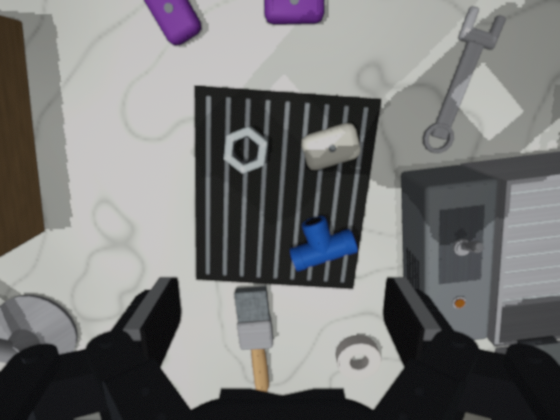

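Run:
```python
from h import *
import cv2
a=cv2.imread('pics/w11.png')[90:285,190:385]; cv2.imwrite('pics/c11.png',cv2.resize(a,None,fx=3,fy=3,interpolation=cv2.INTER_CUBIC))
```

```text
(no output)
```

View pics/c11.png

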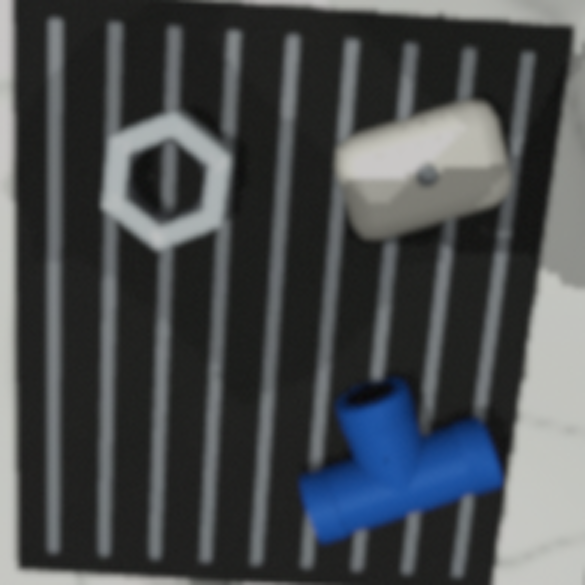

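Run:
```python
from h import *
W=np.load('w11.npy',allow_pickle=True).item()
c=lambda x,y,z: onz(W,(190+x/3-.33,90+y/3-.33),z)
print('cover',c(428,175,26), 'long axis', [c(345,195,15).round(1),c(508,152,15).round(1)])
def ang(a,b): d=b-a; return np.degrees(np.arctan2(d[1],d[0]))
print(ang(c(345,195,15),c(508,152,15)), ang(c(375,240,15),c(505,200,15)),ang(c(340,155,22),c(485,100,22)))
print('nut',c(166,180,22),'flat edge dirs',ang(c(232,160,22),c(224,212,22)),ang(c(112,135,22),c(103,205,22)), 'vert',[c(*p,22).round(1) for p in [(170,110),(232,160),(222,215),(160,250),(103,205),(112,135)]])
a,b=c(310,508,17),c(492,455,17); print('tee run ends',a,b,np.linalg.norm(a-b),ang(a,b)); print('top ridge end',c(370,392,17), 'net', onz(W,(321,243),17))
e1,e2=c(318,542,8),c(498,486,8); print('back edge ang',ang(e1,e2))
print(ctrl.sense()['joints'].round(3))
plan([471,-258.5,120],down(np.radians(15)))
```

```text
cover [ 469.48258601 -257.45691996   26.        ] long axis [array([ 477.8, -284. ,   15. ]), array([ 463.3, -229. ,   15. ])]
104.7399477701297 107.31474449940796 110.59725794911377
nut [ 471.46086904 -344.47386392   22.        ] flat edge dirs -9.660548144407857 -10.193061092725317 vert [array([ 448.6, -342.4,   22. ]), array([ 464.9, -322.3,   22. ]), array([ 483.3, -326. ,   22. ]), array([ 495.2, -347.3,   22. ]), array([ 479.8, -366. ,   22. ]), array([ 456.6, -361.8,   22. ])]
tee run ends [ 594.71602151 -295.21406265   17.        ] [ 573.52829735 -228.17185093   17.        ] 70.31058104725503 107.5383895698758
top ridge end [ 548.67707254 -273.87863392   17.        ] net [ 575.34825588 -264.33650561   17.        ]
back edge ang 108.87137339416968
[-7.520e-01  4.500e-01  1.290e+00  2.000e-03  1.400e+00 -2.325e+00]
at [ 500.6 -308.6  235.9] t 20.65 F [-0.9  0.1 -0.1] w 0.999
turn total [ 0.0019 -0.0029  1.6678] rows 9
shift now [ 0.0667 -0.0398  0.1544] |mm| 129.7 rows>= 3
shift after turn [-0.0208 -0.0747  0.1545] |mm| 129.7 rows>= 3
```

play_rows(
  steps=[
    [[0, 0, 0], [0, 0, 0.1828]],
    [[0, 0, 0], [0, 0, 0.1828]],
    [[0, 0, 0], [0, 0, 0.1828]],
    [[0, 0, 0], [0, 0, 0.1828]],
    [[0, 0, 0], [0, 0, 0.1828]],
    [[0, 0, 0], [0, 0, 0.1828]],
    [[0, 0, 0], [0, 0, 0.1828]],
    [[0, 0, 0], [0, 0, 0.1828]],
    [[0, 0, 0], [0, 0, 0.1828]],
    [[-0.01, -0.038, 0], [0, 0, 0]],
    [[-0.0099, -0.0379, 0], [0, 0, 0]],
    [[0, 0, 0.05], [0, 0, 0]],
    [[0, 0, 0.05], [0, 0, 0]],
    [[0, 0, 0.05], [0, 0, 0]],
    [[0, 0, 0], [0, 0, 0]],
    [[0, 0, 0], [0, 0, 0]],
  ],
)

```text
time_s: 22.25
eef_pos: [471.0, -258.6, 124.3]
ee_rot: [-0.0, 0.99, 0.139, 0.001]
force: [0.1, -0.5, 0.1]
grip_width: 0.998
```

Run:
```python
from h import *
W=cams.camera_info('wrist'); im=save('wrist','w12.png'); print(proj(W,[470.5,-258,26]))
plan([470.5,-258,7],down(np.radians(16)))
```

```text
[280.4011715  212.30779874]
at [ 471.5 -259.   125.2] t 22.3 F [-0.6 -0.1  0.2] w 0.999
turn total [ 0.0028 -0.0051 -0.0005] rows 1
shift now [-0.0015 -0.002   0.1576] |mm| 118.2 rows>= 3
shift after turn [-0.0009 -0.0017  0.1576] |mm| 118.2 rows>= 3
```

View pics/w12.png

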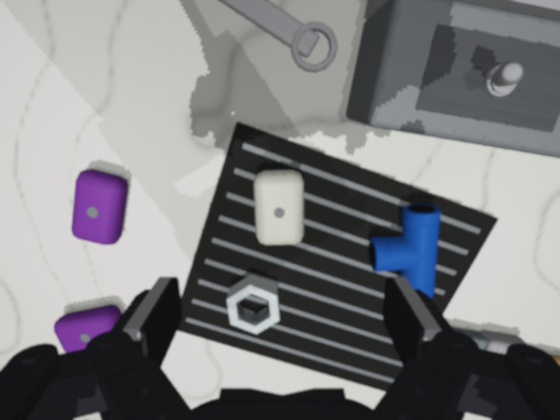

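play_rows(
  steps=[
    [[-0.0005, -0.0009, 0.04], [0, 0, 0]],
    [[-0.0005, -0.0009, 0.04], [0, 0, 0]],
    [[0, 0, 0.04], [0, 0, 0]],
    [[0, 0, 0.025], [0, 0, 0]],
    [[0, 0, 0.0126], [0, 0, 0]],
    [[0, 0, 0], [0, 0, 0]],
  ],
)

```text
time_s: 22.9
eef_pos: [470.3, -257.7, 5.7]
ee_rot: [0.0, 0.99, 0.139, 0.001]
force: [-0.0, 0.0, -0.1]
grip_width: 0.999
```

play_rows(
  steps=[
    [[0, 0, 0], [0, 0, 0]],
    [[0, 0, 0], [0, 0, 0]],
    [[0, 0, 0], [0, 0, 0]],
    [[0, 0, 0], [0, 0, 0]],
    [[0, 0, 0], [0, 0, 0]],
    [[0, 0, 0], [0, 0, 0]],
  ],
  grip=1,
  squeeze=40,
)

```text
time_s: 23.5
eef_pos: [470.3, -257.7, 6.0]
ee_rot: [0.0, 0.99, 0.139, 0.002]
force: [-0.5, 0.2, 6.1]
grip_width: 0.413
```

play_rows(
  steps=[
    [[0, 0, -0.02], [0, 0, 0]],
    [[0, 0, -0.05], [0, 0, 0]],
    [[0, 0, -0.05], [0, 0, 0]],
    [[0, 0, -0.06], [0, 0, 0]],
    [[0, 0, -0.04], [0, 0, 0]],
    [[0, 0, 0], [0, 0, 0]],
  ],
)

```text
time_s: 24.1
eef_pos: [470.8, -258.5, 174.5]
ee_rot: [0.003, 0.99, 0.139, 0.004]
force: [1.1, -0.6, -1.1]
grip_width: 0.415
```

Run:
```python
from h import *
plan(bx(-8,-68,160),down(BYAW))
```

```text
at [ 470.8 -258.5  174.5] t 24.1 F [ 1.1 -0.6 -1.1] w 0.415
turn total [ 0.0078 -0.0094  0.201 ] rows 2
shift now [ 0.1862 -0.2258  0.019 ] |mm| 219.9 rows>= 5
shift after turn [ 0.1485 -0.2521  0.0193] |mm| 219.9 rows>= 5
```

play_rows(
  steps=[
    [[0, 0, 0], [0, 0, 0.1]],
    [[0, 0, 0], [0, 0, 0.1]],
    [[0.0297, -0.0504, 0], [0, 0, 0]],
    [[0.0297, -0.0504, 0], [0, 0, 0]],
    [[0.0297, -0.0504, 0], [0, 0, 0]],
    [[0.0297, -0.0504, 0], [0, 0, 0]],
    [[0.0297, -0.0504, 0], [0, 0, 0]],
    [[0, 0, 0], [0, 0, 0]],
    [[0, 0, 0], [0, 0, 0]],
  ],
)

```text
time_s: 25.0
eef_pos: [556.8, -55.6, 169.5]
ee_rot: [-0.001, 0.998, 0.062, 0.0]
force: [0.2, -1.0, -1.5]
grip_width: 0.41
```

Run:
```python
from h import *
plan(bx(-8,-68,39),down(BYAW)); save('side','s13.png')
import cv2
a=cv2.imread('pics/s13.png')[60:260,170:340]; cv2.imwrite('pics/c13.png',cv2.resize(a,None,fx=3,fy=3))
```

```text
at [556.8 -55.6 169.5] t 25.0 F [ 0.2 -1.  -1.5] w 0.41
turn total [-0.0012 -0.0012  0.003 ] rows 1
shift now [0.0019 0.0028 0.174 ] |mm| 130.5 rows>= 3
shift after turn [0.002  0.0026 0.174 ] |mm| 130.5 rows>= 3
```

View pics/c13.png

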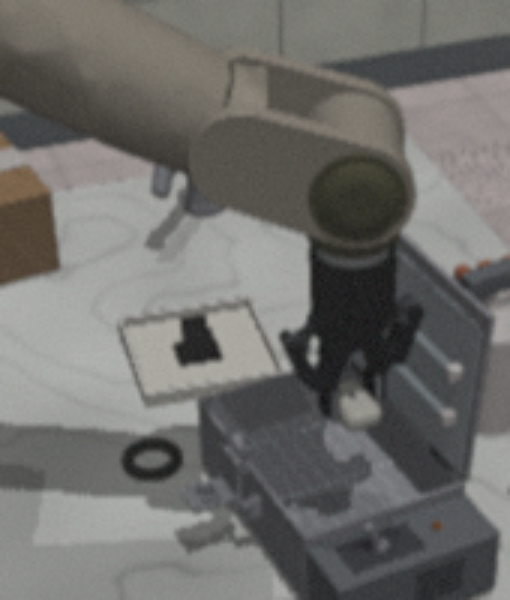

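Run:
```python
from h import *
save('wrist','w13.png')
```

```text
(no output)
```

View pics/w13.png

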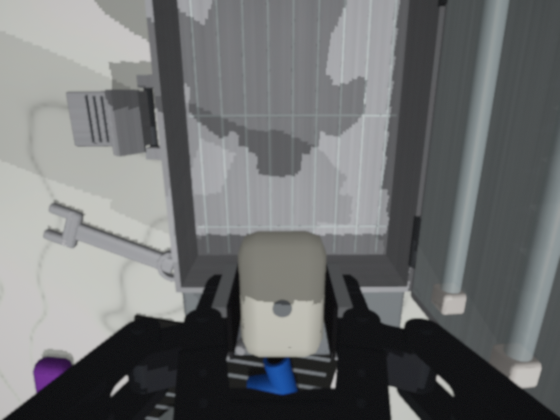

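play_rows(
  steps=[
    [[-0.007, 0.0026, 0.04], [0, 0, 0]],
    [[0, 0, 0.05], [0, 0, 0]],
    [[0, 0, 0.05], [0, 0, 0]],
    [[0, 0, 0.02], [0, 0, 0]],
    [[0, 0, 0.01], [0, 0, 0]],
    [[0, 0, 0.004], [0, 0, 0]],
    [[0, 0, 0], [0, 0, 0]],
    [[0, 0, 0], [0, 0, 0]],
  ],
)

```text
time_s: 25.9
eef_pos: [553.0, -59.2, 40.9]
ee_rot: [0.0, 0.998, 0.061, 0.002]
force: [-0.9, -0.1, -0.7]
grip_width: 0.411
```

play_rows(
  steps=[
    [[0, 0, 0.001], [0, 0, 0]],
    [[0, 0, 0], [0, 0, 0]],
  ],
)

```text
time_s: 26.1
eef_pos: [552.6, -58.8, 39.6]
ee_rot: [-0.0, 0.998, 0.061, 0.002]
force: [-0.7, 0.2, -0.9]
grip_width: 0.413
```

Release at ~2 mm above the rack; open part-way and retreat.

play_rows(
  steps=[
    [[0, 0, 0.0015], [0, 0, 0]],
    [[0, 0, 0], [0, 0, 0]],
  ],
)

```text
time_s: 26.3
eef_pos: [552.4, -58.8, 38.0]
ee_rot: [-0.0, 0.998, 0.061, 0.001]
force: [-0.9, 0.0, -0.8]
grip_width: 0.416
```

play_rows(
  steps=[
    [[0, 0, 0], [0, 0, 0]],
    [[0, 0, 0], [0, 0, 0]],
    [[0, 0, 0], [0, 0, 0]],
    [[0, 0, -0.03], [0, 0, 0]],
    [[0, 0, -0.06], [0, 0, 0]],
    [[0, 0, -0.06], [0, 0, 0]],
    [[0, 0, -0.06], [0, 0, 0]],
    [[0, 0, -0.04], [0, 0, 0]],
    [[0, 0, 0], [0, 0, 0]],
  ],
  grip=0.2,
)

```text
time_s: 27.2
eef_pos: [553.5, -59.3, 230.1]
ee_rot: [0.001, 0.998, 0.061, 0.005]
force: [0.1, 0.1, -1.0]
grip_width: 0.797
```

Run:
```python
from h import *
W=cams.camera_info('wrist');save('wrist','w14.png'); print(onz(W,[0,0],0))
plan([500,-310,235],down(np.radians(17)))
```

```text
[271.78059691  76.15177789   0.        ]
at [552.5 -59.1 227.2] t 27.25 F [ 0.5 -0.5 -1.3] w 0.801
turn total [ 0.002  -0.0072 -0.2229] rows 2
shift now [-0.1101  0.3236 -0.0107] |mm| 256.5 rows>= 6
shift after turn [-0.1648  0.2995 -0.0104] |mm| 256.5 rows>= 6
```

View pics/w14.png

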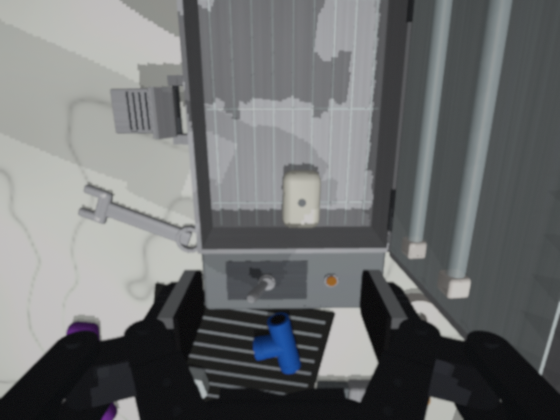

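play_rows(
  steps=[
    [[0, 0, 0], [0, 0, -0.117]],
    [[0, 0, 0], [0, 0, -0.117]],
    [[-0.0111, 0.0541, 0], [0, 0, 0]],
    [[-0.0111, 0.0541, 0], [0, 0, 0]],
    [[-0.0111, 0.0541, 0], [0, 0, 0]],
    [[-0.0111, 0.0541, 0], [0, 0, 0]],
    [[-0.0111, 0.0541, 0], [0, 0, 0]],
    [[0, 0, 0.05], [0, 0, 0]],
    [[0, 0, 0.05], [0, 0, 0]],
    [[0, 0, 0], [0, 0, 0]],
    [[0, 0, 0], [0, 0, 0]],
  ],
  grip=0,
)

```text
time_s: 28.35
eef_pos: [573.4, -264.7, 150.3]
ee_rot: [-0.001, 0.988, 0.152, 0.001]
force: [-0.4, 0.4, 0.7]
grip_width: 0.999
```

Run:
```python
from h import *
W=cams.camera_info('wrist');save('wrist','w15.png');np.save('w15.npy',W,allow_pickle=True)
a=cams.tip_of('wrist','tee_mid'); print(a[:2], [onz(W,x['pixel'],17) for x in a[:1]])
print(proj(W,[574,-265,17]))
plan([574,-265,6],down(np.radians(17.5)))
```

```text
[{'pixel': [280.3, 202.9], 'p': 0.8}, {'pixel': [395.5, 304.7], 'p': 0.37}] [array([ 573.54946413, -267.23394177,   17.        ])]
[281.64462227 200.55513135]
at [ 574.2 -265.1  152.4] t 28.45 F [0.5 0.7 1.3] w 1.0
turn total [ 0.003  -0.0055  0.0004] rows 1
shift now [-0.0011 -0.0007  0.1952] |mm| 146.4 rows>= 3
shift after turn [-0.0002 -0.0002  0.1952] |mm| 146.4 rows>= 3
```

View pics/w15.png

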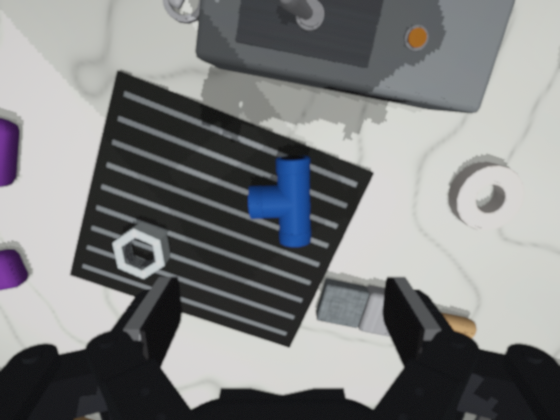

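play_rows(
  steps=[
    [[0, 0.001, 0.05], [0, 0, 0]],
    [[0, 0, 0.05], [0, 0, 0]],
    [[0, 0, 0.05], [0, 0, 0]],
    [[0, 0, 0.03], [0, 0, 0]],
    [[0, 0, 0.0135], [0, 0, 0]],
    [[0, 0, 0], [0, 0, 0]],
  ],
)

```text
time_s: 29.05
eef_pos: [574.4, -265.5, 5.7]
ee_rot: [-0.0, 0.988, 0.152, 0.001]
force: [0.5, -0.4, 0.0]
grip_width: 1.002
```

play_rows(
  steps=[
    [[0, 0, 0], [0, 0, 0]],
    [[0, 0, 0], [0, 0, 0]],
    [[0, 0, 0], [0, 0, 0]],
    [[0, 0, 0], [0, 0, 0]],
    [[0, 0, 0], [0, 0, 0]],
    [[0, 0, 0], [0, 0, 0]],
  ],
  grip=1,
  squeeze=40,
)

```text
time_s: 29.65
eef_pos: [574.7, -265.9, 7.1]
ee_rot: [0.001, 0.988, 0.152, 0.002]
force: [-1.6, 0.3, 5.9]
grip_width: 0.559
```

play_rows(
  steps=[
    [[0, 0, -0.02], [0, 0, 0]],
    [[0, 0, -0.05], [0, 0, 0]],
    [[0, 0, -0.05], [0, 0, 0]],
    [[0, 0, -0.06], [0, 0, 0]],
    [[0, 0, -0.04], [0, 0, 0]],
    [[0, 0, 0], [0, 0, 0]],
  ],
)

```text
time_s: 30.25
eef_pos: [575.2, -266.6, 176.8]
ee_rot: [0.003, 0.988, 0.152, 0.005]
force: [0.7, 0.3, -0.6]
grip_width: 0.563
```

Run:
```python
from h import *
save('wrist','w16.png');plan(bx(-12,5,175),down(BYAW))
```

```text
at [ 574.3 -266.   173.6] t 30.3 F [-0.7  0.5 -1.3] w 0.561
turn total [ 0.0046 -0.0077  0.2348] rows 2
shift now [ 0.0763 -0.3683 -0.003 ] |mm| 282.1 rows>= 6
shift after turn [ 0.0074 -0.376  -0.0019] |mm| 282.1 rows>= 6
```

View pics/w16.png

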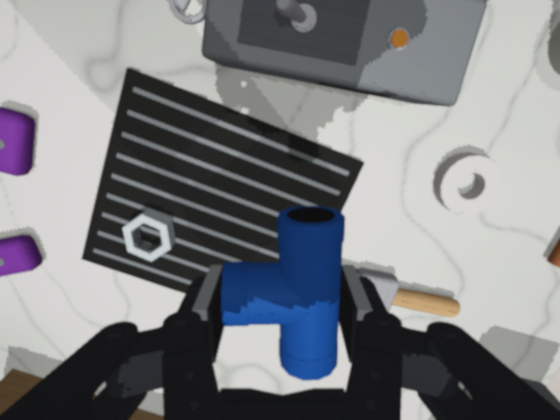

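play_rows(
  steps=[
    [[0, 0, 0], [0, 0, 0.1174]],
    [[0, 0, 0], [0, 0, 0.1174]],
    [[0.001, -0.0537, 0], [0, 0, 0]],
    [[0.001, -0.0537, 0], [0, 0, 0]],
    [[0.001, -0.0537, 0], [0, 0, 0]],
    [[0.001, -0.0537, 0], [0, 0, 0]],
    [[0.001, -0.0537, 0], [0, 0, 0]],
    [[0.001, -0.0537, 0], [0, 0, 0]],
    [[0.001, -0.0537, 0], [0, 0, 0]],
    [[0, 0, 0], [0, 0, 0]],
    [[0, 0, 0.05], [0, 0, 0]],
    [[0, 0, 0.05], [0, 0, 0]],
    [[0, 0, 0.04], [0, 0, 0]],
    [[0, 0, 0.025], [0, 0, 0]],
    [[0, 0, 0.008], [0, 0, 0]],
    [[0, 0, 0], [0, 0, 0]],
    [[0, 0, 0], [0, 0, 0]],
  ],
)

```text
time_s: 32.0
eef_pos: [545.6, 14.7, 41.6]
ee_rot: [-0.0, 0.998, 0.06, 0.002]
force: [0.4, 0.3, 0.3]
grip_width: 0.558
```

Run:
```python
from h import *
plan(bx(-12,5,38.5),down(BYAW))
```

```text
at [545.6  14.7  41.6] t 32.0 F [0.4 0.3 0.3] w 0.558
turn total [-0.0001 -0.0048 -0.0003] rows 1
shift now [0.0001 0.0002 0.0041] |mm| 3.1 rows>= 1
shift after turn [0.0002 0.0002 0.0041] |mm| 3.1 rows>= 1
```

play_rows(
  steps=[
    [[0, 0, 0.0025], [0, 0, 0]],
    [[0, 0, 0.0015], [0, 0, 0]],
    [[0, 0, 0], [0, 0, 0]],
  ],
)

```text
time_s: 32.3
eef_pos: [545.5, 14.9, 38.2]
ee_rot: [-0.0, 0.998, 0.061, 0.002]
force: [0.7, 0.8, 1.5]
grip_width: 0.563
```

play_rows(
  steps=[
    [[0, 0, 0], [0, 0, 0]],
    [[0, 0, 0], [0, 0, 0]],
    [[0, 0, 0], [0, 0, 0]],
    [[0, 0, -0.03], [0, 0, 0]],
    [[0, 0, -0.06], [0, 0, 0]],
    [[0, 0, -0.06], [0, 0, 0]],
    [[0, 0, -0.06], [0, 0, 0]],
    [[0, 0, -0.04], [0, 0, 0]],
    [[0, 0, 0], [0, 0, 0]],
  ],
  grip=0.2,
)

```text
time_s: 33.2
eef_pos: [546.2, 14.6, 229.6]
ee_rot: [0.001, 0.998, 0.06, 0.005]
force: [0.3, -0.3, 0.3]
grip_width: 0.803
```

Run:
```python
from h import *
W=cams.camera_info('wrist');save('wrist','w17.png'); S=cams.camera_info('side');save('side','s17.png');
for n in ['tee_mid','cover_mid','nut_1_mid']:
    a=cams.tip_of('wrist',n); print(n,a[:3])
    b=cams.tip_of('side',n); print('   ',b[:3])
plan([472,-345,160],down(np.radians(22)))
```

```text
tee_mid [{'pixel': [278.5, 185.6], 'p': 0.68}]
    [{'pixel': [275.2, 216.5], 'p': 0.53}]
cover_mid [{'pixel': [305.0, 273.6], 'p': 0.6}]
    [{'pixel': [238.2, 320.4], 'p': 0.87}, {'pixel': [258.9, 355.0], 'p': 0.61}, {'pixel': [297.6, 230.1], 'p': 0.36}]
nut_1_mid [{'pixel': [146.0, 197.1], 'p': 0.45}]
    [{'pixel': [297.0, 322.9], 'p': 0.57}, {'pixel': [309.1, 305.6], 'p': 0.16}]
at [544.5  14.9 224.3] t 33.6 F [-0.1  0.3 -0.4] w 0.799
turn total [-0.0012 -0.0012 -0.335 ] rows 2
shift now [-0.1539  0.4648  0.0851] |mm| 372.7 rows>= 8
shift after turn [-0.2693  0.4087  0.0857] |mm| 372.7 rows>= 8
```

View pics/w17.png

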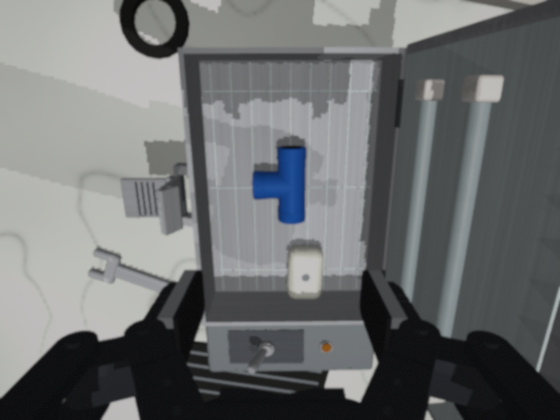

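View pics/s17.png

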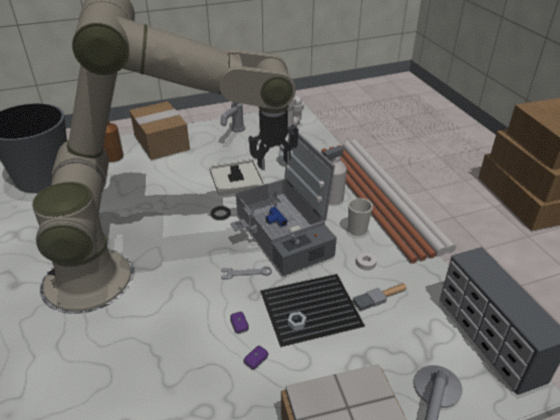

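play_rows(
  steps=[
    [[0, 0, 0], [0, 0, -0.1455]],
    [[0, 0, 0], [0, 0, -0.1455]],
    [[-0.0283, 0.0464, 0], [0, 0, 0]],
    [[-0.0283, 0.0464, 0], [0, 0, 0]],
    [[-0.0283, 0.0464, 0], [0, 0, 0]],
    [[-0.0283, 0.0464, 0], [0, 0, 0]],
    [[-0.0283, 0.0464, 0], [0, 0, 0]],
    [[-0.0283, 0.0464, 0], [0, 0, 0]],
    [[-0.0283, 0.0464, 0], [0, 0, 0]],
    [[-0.0283, 0.0464, 0], [0, 0, 0]],
    [[-0.0283, 0.0464, 0], [0, 0, 0]],
    [[0, 0, 0.05], [0, 0, 0]],
    [[0, 0, 0.05], [0, 0, 0]],
    [[0, 0, 0], [0, 0, 0]],
    [[0, 0, 0], [0, 0, 0]],
  ],
  grip=0,
)

```text
time_s: 35.1
eef_pos: [472.9, -344.8, 150.4]
ee_rot: [-0.0, 0.985, 0.174, 0.001]
force: [0.2, 0.4, 0.8]
grip_width: 1.002
```

Run:
```python
from h import *
W=cams.camera_info('wrist');im=save('wrist','w18.png');np.save('w18.npy',W,allow_pickle=True)
a=cams.tip_of('wrist','nut_1_mid'); print(a[:2], [onz(W,x['pixel'],13) for x in a[:1]])
print(proj(W,[472,-344.5,22]))
plan([472,-344.5,7],down(np.radians(20)))
a=cv2.imread('pics/w18.png')[150:270,220:340]; cv2.imwrite('pics/c18.png',cv2.resize(a,None,fx=5,fy=5,interpolation=cv2.INTER_CUBIC))
```

```text
[{'pixel': [279.1, 199.2], 'p': 0.94}] [array([ 471.7209949 , -345.95258404,   13.        ])]
[279.98153826 200.77603822]
at [ 473.5 -345.3  152. ] t 35.2 F [ 0.1 -0.1 -0.4] w 1.0
turn total [ 0.0041 -0.0048  0.0011] rows 1
shift now [-0.0022 -0.0023  0.1933] |mm| 145.0 rows>= 3
shift after turn [-0.0015 -0.0017  0.1933] |mm| 145.0 rows>= 3
```

View pics/c18.png

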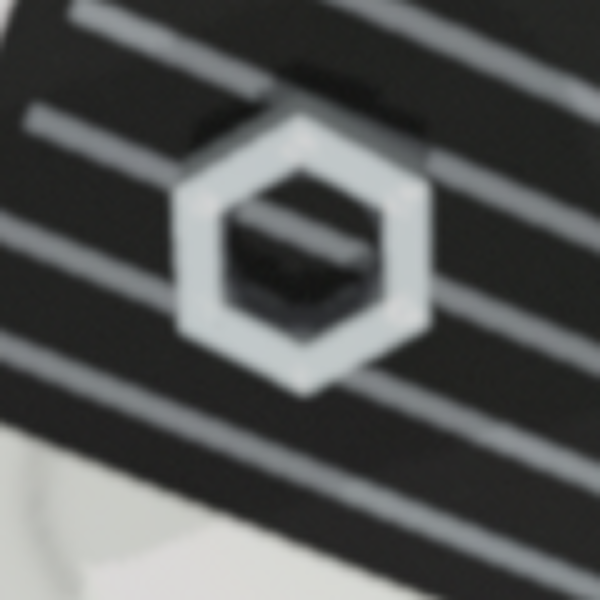

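play_rows(
  steps=[
    [[-0.0008, -0.0009, 0.05], [0, 0, 0]],
    [[-0.0007, -0.0008, 0.05], [0, 0, 0]],
    [[0, 0, 0.05], [0, 0, 0]],
    [[0, 0, 0.03], [0, 0, 0]],
    [[0, 0, 0.013], [0, 0, 0]],
    [[0, 0, 0], [0, 0, 0]],
  ],
)

```text
time_s: 35.8
eef_pos: [471.9, -344.1, 5.5]
ee_rot: [0.0, 0.985, 0.174, 0.001]
force: [0.3, 0.3, 0.2]
grip_width: 0.998
```

play_rows(
  steps=[
    [[0, 0, 0], [0, 0, 0]],
    [[0, 0, 0], [0, 0, 0]],
    [[0, 0, 0], [0, 0, 0]],
    [[0, 0, 0], [0, 0, 0]],
    [[0, 0, 0], [0, 0, 0]],
    [[0, 0, 0], [0, 0, 0]],
  ],
  grip=1,
  squeeze=50,
)

```text
time_s: 36.4
eef_pos: [472.1, -344.3, 6.3]
ee_rot: [0.001, 0.985, 0.174, 0.002]
force: [-0.8, -0.5, 5.5]
grip_width: 0.455
```

play_rows(
  steps=[
    [[0, 0, -0.02], [0, 0, 0]],
    [[0, 0, -0.05], [0, 0, 0]],
    [[0, 0, -0.05], [0, 0, 0]],
    [[0, 0, -0.06], [0, 0, 0]],
    [[0, 0, -0.04], [0, 0, 0]],
    [[0, 0, 0], [0, 0, 0]],
  ],
)

```text
time_s: 37.0
eef_pos: [472.4, -345.2, 175.8]
ee_rot: [0.004, 0.985, 0.174, 0.004]
force: [0.1, -0.6, -0.8]
grip_width: 0.454
```

Run:
```python
from h import *
save('wrist','w19.png');plan(bx(-10,75,175),down(BYAW))
```

```text
at [ 471.6 -344.4  172.8] t 37.05 F [ 0.1  0.6 -1.8] w 0.454
turn total [ 0.0049 -0.0061  0.2911] rows 2
shift now [ 0.2807 -0.5062 -0.0039] |mm| 434.1 rows>= 9
shift after turn [ 0.1586 -0.5566 -0.0029] |mm| 434.1 rows>= 9
```

View pics/w19.png

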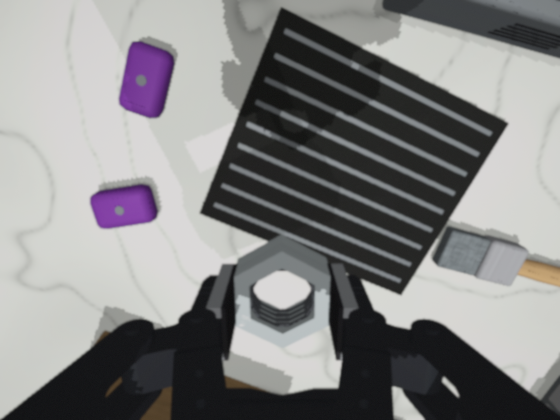

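play_rows(
  steps=[
    [[0, 0, 0], [0, 0, 0.1455]],
    [[0, 0, 0], [0, 0, 0.1455]],
    [[0.0159, -0.0557, 0], [0, 0, 0]],
    [[0.0159, -0.0557, 0], [0, 0, 0]],
    [[0.0159, -0.0557, 0], [0, 0, 0]],
    [[0.0159, -0.0557, 0], [0, 0, 0]],
    [[0.0159, -0.0557, 0], [0, 0, 0]],
    [[0.0158, -0.0557, 0], [0, 0, 0]],
    [[0.0158, -0.0556, 0], [0, 0, 0]],
    [[0.0158, -0.0556, 0], [0, 0, 0]],
    [[0.0158, -0.0556, 0], [0, 0, 0]],
    [[0.0158, -0.0556, 0], [0, 0, 0]],
    [[0, 0, 0], [0, 0, 0]],
    [[0, 0, 0.05], [0, 0, 0]],
    [[0, 0, 0.05], [0, 0, 0]],
    [[0, 0, 0.04], [0, 0, 0]],
    [[0, 0, 0.025], [0, 0, 0]],
    [[0, 0, 0.01], [0, 0, 0]],
    [[0, 0, 0], [0, 0, 0]],
    [[0, 0, 0], [0, 0, 0]],
  ],
)

```text
time_s: 39.05
eef_pos: [539.2, 84.6, 39.6]
ee_rot: [-0.0, 0.998, 0.06, 0.001]
force: [-0.3, 0.4, -1.0]
grip_width: 0.455
```

Run:
```python
from h import *
plan(bx(-10,75,37.5),down(BYAW))
```

```text
at [539.2  84.6  39.6] t 39.05 F [-0.3  0.4 -1. ] w 0.455
turn total [-0.0006 -0.0035 -0.0004] rows 1
shift now [0.0001 0.0003 0.0028] |mm| 2.1 rows>= 1
shift after turn [0.0001 0.0003 0.0028] |mm| 2.1 rows>= 1
```

play_rows(
  steps=[
    [[0, 0, 0.0025], [0, 0, 0]],
    [[0, 0, 0], [0, 0, 0]],
  ],
)

```text
time_s: 39.25
eef_pos: [539.1, 84.8, 37.5]
ee_rot: [-0.0, 0.998, 0.06, 0.001]
force: [0.3, 0.1, -0.5]
grip_width: 0.456
```

play_rows(
  steps=[
    [[0, 0, 0], [0, 0, 0]],
    [[0, 0, 0], [0, 0, 0]],
    [[0, 0, 0], [0, 0, 0]],
    [[0, 0, -0.03], [0, 0, 0]],
    [[0, 0, -0.06], [0, 0, 0]],
    [[0, 0, -0.06], [0, 0, 0]],
    [[0, 0, -0.06], [0, 0, 0]],
    [[0, 0, -0.06], [0, 0, 0]],
    [[0, 0, 0], [0, 0, 0]],
  ],
  grip=0.25,
)

```text
time_s: 40.15
eef_pos: [540.6, 84.7, 246.1]
ee_rot: [0.0, 0.998, 0.061, 0.007]
force: [-0.7, 0.6, -0.4]
grip_width: 0.749
```

play_rows(
  steps=[
    [[-0.05, 0, 0], [0, 0, 0]],
    [[-0.05, 0, 0], [0, 0, 0]],
    [[-0.04, 0, 0], [0, 0, -0.18]],
    [[0, 0, 0], [0, 0, -0.18]],
    [[0, 0, 0], [0, 0, -0.18]],
    [[0, 0, 0], [0, 0, -0.18]],
    [[0, 0, 0], [0, 0, -0.18]],
    [[0, 0, 0], [0, 0, -0.18]],
    [[0, 0, 0], [0, 0, -0.18]],
    [[0, 0, 0], [0, 0, -0.18]],
    [[0, 0, 0], [0, 0, -0.18]],
    [[0, 0, 0], [0, 0, -0.18]],
    [[0, 0, 0], [0, 0, -0.18]],
    [[0, 0, 0], [0, 0, 0]],
    [[0, 0, 0], [0, 0, 0]],
  ],
  grip=1,
)

```text
time_s: 41.65
eef_pos: [434.3, 72.0, 239.3]
ee_rot: [0.0, 0.67, 0.742, 0.001]
force: [0.2, 0.4, -0.2]
grip_width: 0.003
```

Run:
```python
from h import *
W=cams.camera_info('wrist');save('wrist','w20.png');save('side','s20.png'); S=cams.camera_info('side'); save('top','t20.png')
for n in ['tee_mid','cover_mid','nut_1_mid','holder_mid']:
    a=cams.tip_of('wrist',n);b=cams.tip_of('side',n)
    print(n,[(x['pixel'],x['p']) for x in a[:2]],[(x['pixel'],x['p']) for x in b[:3]])
    if a and b:
        p,e=tri(W,a[0]['pixel'],S,b[0]['pixel']);print('  ',p.round(1),round(e,1),'loc',loc(p).round(1),'on plane',loc(onz(W,a[0]['pixel'],46)).round(1))
plan(bx(135,0,330),down(BYAW+np.pi/2)); print(ctrl.sense()['joints'].round(2))
```

```text
tee_mid [([217.1, 278.5], 0.89)] [([274.0, 216.7], 0.58)]
   [545.4  15.4  48.7] 0.6 loc [-12.3   5.9] on plane [-10.5   5.3]
cover_mid [([134.2, 300.6], 0.59)] [([257.5, 354.8], 0.85), ([236.2, 319.7], 0.54), ([299.7, 232.7], 0.38)]
   [ 535.3 -185.1 -152.6] 326.6 loc [ -46.5 -192. ] on plane [ 15.1 -88.2]
nut_1_mid [] [([264.0, 208.5], 0.57)]
holder_mid [([488.5, 264.7], 0.56)] [([354.6, 231.3], 0.44)]
   [1031.5  761.5 -738.4] 415.0 loc [560.3 687.8] on plane [-20.2 295.3]
at [434.4  72.  239.6] t 42.2 F [0.4 0.2 0.2] w -0.001
turn total [ 0.003  -0.0007 -0.0204] rows 1
shift now [-0.0952  0.3361 -0.1198] |mm| 276.9 rows>= 6
shift after turn [-0.1006  0.3342 -0.1205] |mm| 276.9 rows>= 6
[-0.1   0.12  1.72  0.    1.3  -1.78]
```

View pics/w20.png

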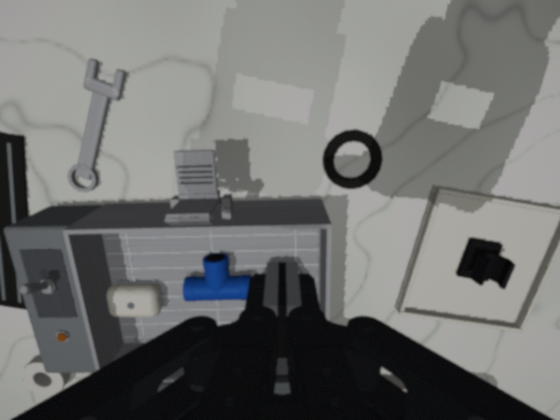

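View pics/s20.png

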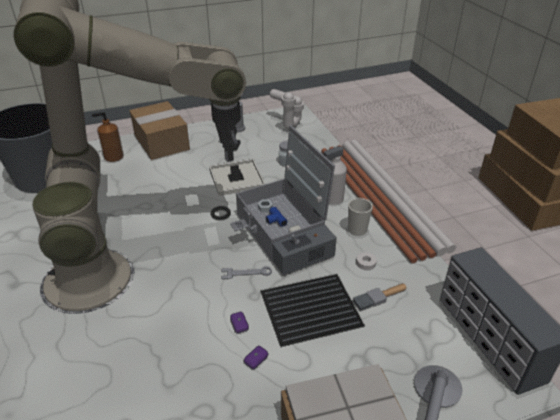

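Run:
```python
from h import *
plan(bx(-80,0,300),down(BYAW+np.pi/2))
T=cams.camera_info('top')
print([proj(T,bx(85+182*np.sin(t),y,93+182*np.cos(t))).round() for t in (0,.09) for y in (-122,122)])
a=cv2.imread('pics/t20.png')[150:265,220:420]; cv2.imwrite('pics/c20.png',cv2.resize(a,None,fx=4,fy=4))
```

```text
at [434.4  72.  239.6] t 42.2 F [0.4 0.2 0.2] w -0.001
turn total [ 0.003  -0.0007 -0.0204] rows 1
shift now [-0.0998  0.0494 -0.0805] |mm| 103.0 rows>= 3
shift after turn [-0.1006  0.0476 -0.0805] |mm| 103.0 rows>= 3
[array([315., 157.]), array([223., 170.]), array([314., 152.]), array([222., 164.])]
```

View pics/c20.png

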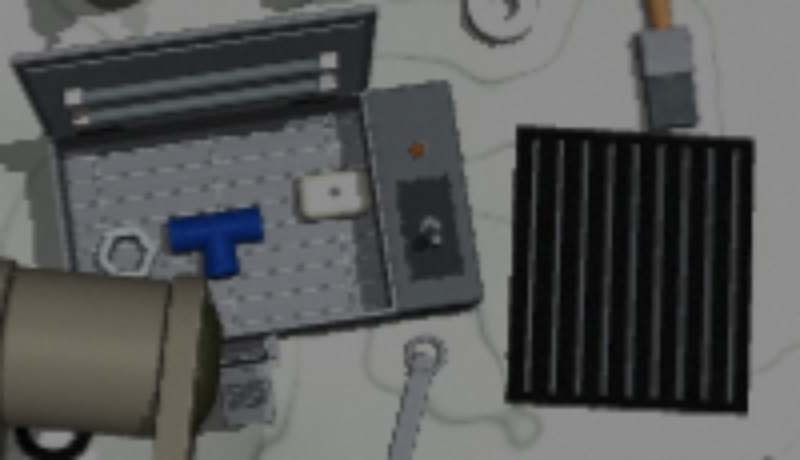

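Run:
```python
from h import *
T=cams.camera_info('top')
P=lambda x,y,z: loc(onz(T,(220+x/4-.375,150+y/4-.375),z)).round(1)
print('cover',P(333,192,57),'ends',P(300,198,50),P(366,190,50),'nut',P(126,252,53),'tee',P(215,237,55))
```

```text
cover [ 15.8 -86.5] ends [ 15.7 -61.2] [  14.8 -112. ] nut [-7.4 75.7] tee [-5.7  7.1]
```

play_rows(
  steps=[
    [[0, 0, -0.02], [0, 0, -0.0204]],
    [[-0.0333, 0.016, -0.0201], [0, 0, 0]],
    [[-0.0333, 0.016, -0.0201], [0, 0, 0]],
    [[-0.0333, 0.016, -0.0201], [0, 0, 0]],
    [[0, 0, 0], [0, 0, 0]],
    [[0, 0, 0], [0, 0, 0]],
  ],
)

```text
time_s: 42.8
eef_pos: [478.9, 1.9, 299.5]
ee_rot: [0.0, 0.663, 0.748, 0.001]
force: [0.0, 0.4, -0.7]
grip_width: 0.001
```

Run:
```python
from h import *
save('wrist','w21.png'); plan(bx(135,0,300),down(BYAW+np.pi/2))
W=cams.camera_info('wrist')
for n in ['tee_mid','cover_mid','nut_1_mid']:
    a=cams.tip_of('wrist',n); print(n,[(x['pixel'],round(x['p'],2),loc(onz(W,x['pixel'],46)).round(1)) for x in a[:2]])
```

```text
at [478.6   2.4 299.3] t 42.85 F [-0.1 -0.2 -0.5] w 0.002
turn total [ 0.0018 -0.0014  0.0003] rows 1
shift now [-0.0014  0.2869 -0.0005] |mm| 215.2 rows>= 5
shift after turn [-0.0013  0.2869 -0.0009] |mm| 215.2 rows>= 5
tee_mid [([286.2, 225.8], 0.91, array([-11.3,   7.7])), ([522.9, 221.3], 0.7, array([-16.5, 293.9]))]
cover_mid [([210.6, 248.4], 0.95, array([ 18.1, -84.8])), ([23.2, 6.1], 0.93, array([-247.9, -258.3]))]
nut_1_mid [([344.3, 224.7], 0.82, array([-12.6,  77.4]))]
```

View pics/w21.png

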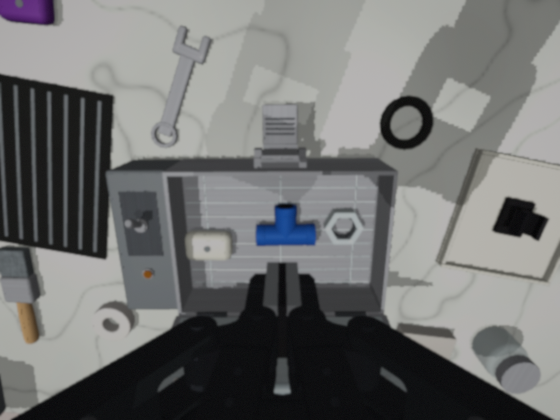

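play_rows(
  steps=[
    [[0, 0.048, -0.006], [0, 0, 0]],
    [[0, 0.048, 0], [0, 0, 0]],
    [[0, 0.048, 0], [0, 0, 0]],
    [[0, 0.048, 0], [0, 0, 0]],
    [[0, 0.048, 0], [0, 0, 0]],
    [[0, 0.048, 0], [0, 0, 0]],
    [[0, 0, 0], [0, 0, 0]],
    [[0, 0, 0], [0, 0, 0]],
  ],
)

```text
time_s: 43.8
eef_pos: [693.4, 28.8, 303.4]
ee_rot: [-0.0, 0.663, 0.749, 0.0]
force: [-1.0, -1.0, -0.2]
grip_width: 0.005
```

Run:
```python
from h import *
s=ctrl.sense(); print(loc(s['eef_pos']),s['joints'].round(2)); save('side','s22.png'); plan(bx(135,0,240),down(BYAW+np.pi/2))
a=cv2.imread('pics/s22.png')[60:260,220:390]; cv2.imwrite('pics/c22.png',cv2.resize(a,None,fx=3,fy=3))
```

```text
[136.24841403   1.23145282] [-0.13  0.71  0.7   0.    1.73 -1.82]
at [692.9  28.6 304.7] t 43.85 F [-0.5 -0.6  0.1] w 0.001
turn total [ 0.0021 -0.0009  0.0011] rows 1
shift now [-0.0015 -0.0011  0.0863] |mm| 64.7 rows>= 2
shift after turn [-0.0015 -0.0009  0.0863] |mm| 64.7 rows>= 2
```

View pics/c22.png

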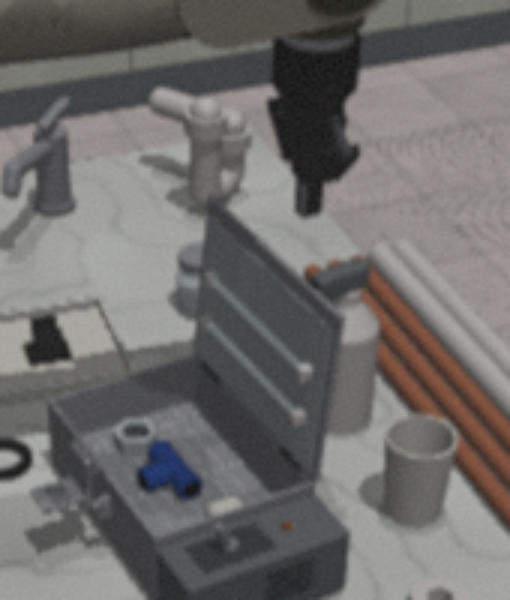

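Run:
```python
from h import *
prev=None
ths=np.concatenate([np.arange(1.66,0.3,-.07)])
for th in ths:
    r=150+ (1.66-th)*9
    q=np.array([85-r*np.cos(th)+3*np.sin(th)+11,93+r*np.sin(th)+3*np.cos(th)])
    print(round(th,2),q.round(1),None if prev is None else ((q-prev)/750*[1,-1]).round(4)); prev=q
```

```text
1.66 [112.4 242.1] None
1.59 [101.9 243.5] [-0.0139 -0.0019]
1.52 [ 91.3 244.2] [-0.0141 -0.0009]
1.45 [ 80.7 244.1] [-0.0142  0.0001]
1.38 [ 70.  243.3] [-0.0142  0.0011]
1.31 [ 59.4 241.7] [-0.0142  0.0021]
1.24 [ 48.9 239.4] [-0.014   0.0031]
1.17 [ 38.5 236.3] [-0.0138  0.0041]
1.1 [ 28.3 232.5] [-0.0136  0.0051]
1.03 [ 18.4 228. ] [-0.0132  0.006 ]
0.96 [  8.8 222.8] [-0.0128  0.007 ]
0.89 [ -0.4 216.8] [-0.0123  0.0079]
0.82 [ -9.3 210.2] [-0.0118  0.0088]
0.75 [-17.7 203. ] [-0.0112  0.0096]
0.68 [-25.6 195.2] [-0.0105  0.0104]
0.61 [-33.  186.8] [-0.0098  0.0112]
0.54 [-39.8 177.9] [-0.009   0.0119]
0.47 [-45.9 168.5] [-0.0082  0.0126]
0.4 [-51.4 158.6] [-0.0073  0.0132]
0.33 [-56.3 148.3] [-0.0064  0.0137]
```

play_rows(
  steps=[
    [[0, 0, 0.04], [0, 0, 0]],
    [[0, 0, 0.0427], [0, 0, 0]],
    [[0, 0, 0], [0, 0, 0]],
    [[0, -0.01, 0], [0, 0, 0]],
    [[0, -0.01, 0], [0, 0, 0]],
    [[0, -0.006, 0], [0, 0, 0]],
    [[0, 0, 0], [0, 0, 0]],
  ],
)

```text
time_s: 44.55
eef_pos: [673.9, 25.8, 245.1]
ee_rot: [0.002, 0.663, 0.749, 0.002]
force: [0.7, 0.4, 0.8]
grip_width: -0.001
```

play_rows(
  steps=[
    [[0, -0.006, 0.001], [0, 0, 0]],
    [[0, -0.0139, -0.0009], [0, 0, 0]],
    [[0, -0.0141, -0.0009], [0, 0, 0]],
    [[0, -0.0142, 0.0001], [0, 0, 0]],
    [[0, -0.0142, 0.0011], [0, 0, 0]],
    [[0, -0.0142, 0.0021], [0, 0, 0]],
    [[0, -0.014, 0.0031], [0, 0, 0]],
    [[0, -0.0138, 0.0041], [0, 0, 0]],
    [[0, -0.0136, 0.0051], [0, 0, 0]],
    [[0, -0.0132, 0.006], [0, 0, 0]],
    [[0, -0.0128, 0.007], [0, 0, 0]],
    [[0, 0, 0], [0, 0, 0]],
  ],
)

```text
time_s: 45.75
eef_pos: [566.2, 12.8, 221.6]
ee_rot: [0.0, 0.663, 0.749, 0.001]
force: [-0.3, -0.4, -0.9]
grip_width: 0.002
```

Run:
```python
from h import *
s=ctrl.sense(); print(loc(s['eef_pos']),s['eef_pos'],s['force']); save('side','s23.png')
a=cv2.imread('pics/s23.png')[60:260,220:390]; cv2.imwrite('pics/c23.png',cv2.resize(a,None,fx=3,fy=3))
```

```text
[8.08051333 0.68585936] [566.23864545  12.75620265 221.63352736] [-0.27085777 -0.43780573 -0.93169351]
```

View pics/c23.png

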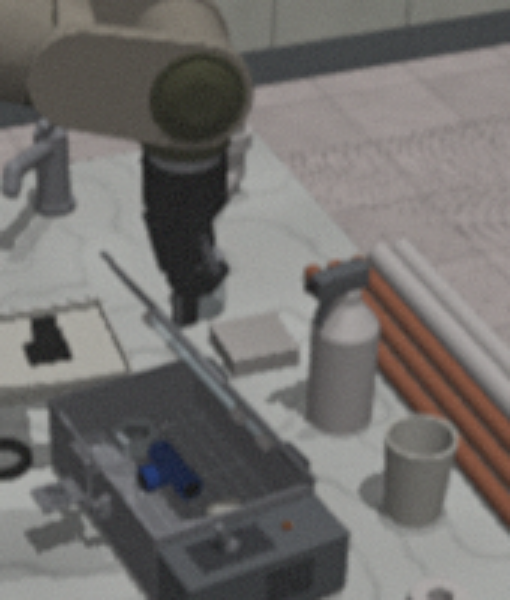

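Lid follows (about 0.95 rad). Continue.

play_rows(
  steps=[
    [[0, -0.0123, 0.0079], [0, 0, 0]],
    [[0, -0.0118, 0.0088], [0, 0, 0]],
    [[0, -0.0112, 0.0096], [0, 0, 0]],
    [[0, -0.0105, 0.0104], [0, 0, 0]],
    [[0, -0.0098, 0.0112], [0, 0, 0]],
    [[0, -0.009, 0.0119], [0, 0, 0]],
    [[0, -0.0082, 0.0126], [0, 0, 0]],
    [[0, -0.0073, 0.0132], [0, 0, 0]],
    [[0, -0.0064, 0.0137], [0, 0, 0]],
    [[0, 0, 0], [0, 0, 0]],
  ],
)

```text
time_s: 46.8
eef_pos: [502.0, 5.0, 145.9]
ee_rot: [-0.001, 0.663, 0.749, 0.0]
force: [0.5, 0.0, -0.3]
grip_width: 0.001
```

Run:
```python
from h import *
s=ctrl.sense(); print(loc(s['eef_pos']),s['eef_pos'],s['force']); save('side','s24.png')
a=cv2.imread('pics/s24.png')[60:260,220:390]; cv2.imwrite('pics/c24.png',cv2.resize(a,None,fx=3,fy=3))
p0=np.array([*loc(s['eef_pos'])[:1],s['eef_pos'][2]])
prev=p0
for th in np.arange(.27,-.01,-.03):
    r=162
    q=np.array([85-r*np.cos(th)+3*np.sin(th)+11,93+r*np.sin(th)+3*np.cos(th)])
    print(round(th,2),q.round(1),((q-prev)/750*[1,-1]).round(4)); prev=q
```

```text
[-56.6444564    0.74623206] [501.97962975   5.00350932 145.92454104] [ 0.48206213  0.02592742 -0.26668767]
0.27 [-59.3 139.1] [-0.0036  0.0091]
0.24 [-60.6 134.4] [-0.0018  0.0062]
0.21 [-61.8 129.7] [-0.0016  0.0063]
0.18 [-62.8 125. ] [-0.0014  0.0063]
0.15 [-63.7 120.2] [-0.0012  0.0064]
0.12 [-64.5 115.4] [-0.001   0.0064]
0.09 [-65.1 110.5] [-0.0008  0.0064]
0.06 [-65.5 105.7] [-0.0006  0.0065]
0.03 [-65.8 100.9] [-0.0004  0.0065]
0.0 [-66.  96.] [-0.0002  0.0065]
```

View pics/c24.png

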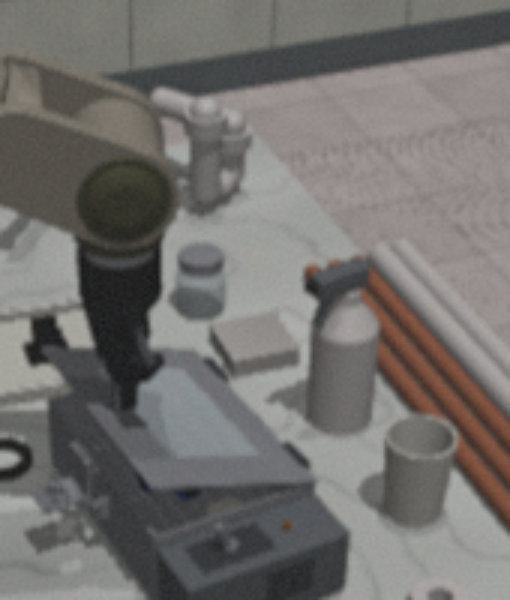

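play_rows(
  steps=[
    [[0, -0.0036, 0.0091], [0, 0, 0]],
    [[0, -0.0018, 0.0062], [0, 0, 0]],
    [[0, -0.0016, 0.0063], [0, 0, 0]],
    [[0, -0.0014, 0.0063], [0, 0, 0]],
    [[0, -0.0012, 0.0064], [0, 0, 0]],
    [[0, -0.001, 0.0064], [0, 0, 0]],
    [[0, -0.0008, 0.004], [0, 0, 0]],
    [[0, -0.0006, 0.003], [0, 0, 0]],
    [[0, 0, 0.003], [0, 0, 0]],
    [[0, 0, 0], [0, 0, 0]],
  ],
)

```text
time_s: 47.85
eef_pos: [493.9, 3.8, 109.1]
ee_rot: [0.001, 0.663, 0.749, 0.001]
force: [1.1, -0.3, 2.7]
grip_width: -0.001
```

play_rows(
  steps=[
    [[0, 0, 0.003], [0, 0, 0]],
    [[0, 0, 0.003], [0, 0, 0]],
    [[0, 0, 0.003], [0, 0, 0]],
    [[0, 0, 0.002], [0, 0, 0]],
    [[0, 0, 0], [0, 0, 0]],
  ],
)

```text
time_s: 48.35
eef_pos: [493.4, 3.8, 100.5]
ee_rot: [0.0, 0.663, 0.749, 0.001]
force: [-1.8, -1.6, 2.1]
grip_width: 0.001
```

play_rows(
  steps=[
    [[0, 0, 0.002], [0, 0, 0]],
    [[0, 0, 0.002], [0, 0, 0]],
    [[0, 0, 0.002], [0, 0, 0]],
    [[0, 0, 0], [0, 0, 0]],
  ],
)

```text
time_s: 48.75
eef_pos: [493.9, 4.0, 96.1]
ee_rot: [0.0, 0.663, 0.749, 0.001]
force: [-0.9, 0.2, 1.4]
grip_width: 0.0
```

play_rows(
  steps=[
    [[0, 0, 0.0015], [0, 0, 0]],
    [[0, 0, 0.0015], [0, 0, 0]],
    [[0, 0, 0], [0, 0, 0]],
  ],
)

```text
time_s: 49.05
eef_pos: [494.0, 4.0, 95.8]
ee_rot: [0.001, 0.663, 0.749, 0.001]
force: [-10.7, 0.0, 23.9]
grip_width: 0.001
```

Run:
```python
from h import *
s=ctrl.sense(); print(loc(s['eef_pos']),s['eef_pos'],s['force']); save('side','s25.png')
a=cv2.imread('pics/s25.png')[100:260,200:350]; cv2.imwrite('pics/c25.png',cv2.resize(a,None,fx=3.7,fy=3.7,interpolation=cv2.INTER_CUBIC))
```

```text
[-64.67221891   0.6834234 ] [494.01814413   3.97216917  95.78645473] [-10.7393995    0.03775533  23.94451316]
```

View pics/c25.png

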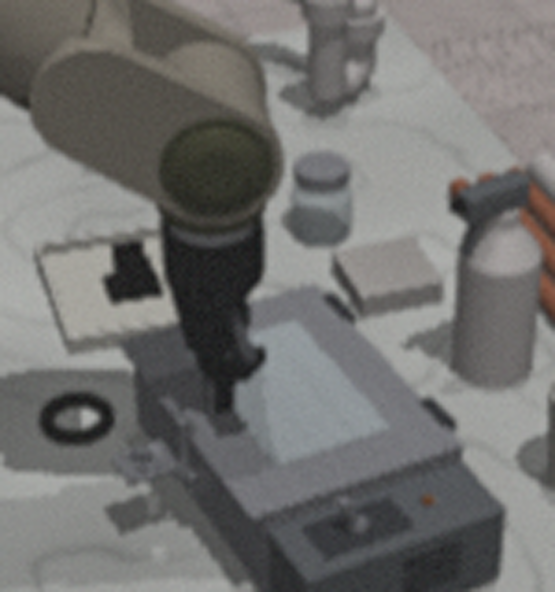

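play_rows(
  steps=[
    [[0, 0, -0.003], [0, 0, 0]],
    [[0, 0, -0.01], [0, 0, 0]],
    [[0, 0, -0.05], [0, 0, 0]],
    [[-0.05, -0.01, -0.05], [0, 0, 0]],
    [[-0.06, -0.01, 0], [0, 0, 0]],
    [[-0.06, -0.01, 0], [0, 0, 0]],
    [[-0.035, 0, 0], [0, 0, 0]],
    [[0, 0, 0], [0, 0, 0]],
    [[0, 0, 0], [0, 0, 0]],
  ],
)

```text
time_s: 50.0
eef_pos: [490.2, -148.9, 176.0]
ee_rot: [0.0, 0.663, 0.748, 0.001]
force: [0.2, 0.9, 0.3]
grip_width: 0.006
```

Run:
```python
from h import *
W=cams.camera_info('wrist');save('wrist','w26.png');save('side','s26.png')
a=cv2.imread('pics/s26.png')[150:290,200:350]; cv2.imwrite('pics/c26.png',cv2.resize(a,None,fx=4,fy=4,interpolation=cv2.INTER_CUBIC))
S=cams.camera_info('side')
for th in (0,.05,.1): print([proj(W,bx(85-182*np.cos(th),y,96+182*np.sin(th))).round() for y in(-122,122)],[proj(S,bx(85-182*np.cos(th),y,96+182*np.sin(th))).round(1) for y in(-122,122)])
plan(bx(-70,-152.5,98),down(BYAW+np.pi/2))
```

```text
[array([323., 205.]), array([679., 205.])] [array([267.5, 238.7]), array([231.4, 191.1])]
[array([325., 210.]), array([693., 209.])] [array([267.5, 236.1]), array([231.3, 188.7])]
[array([327., 216.]), array([708., 215.])] [array([267.6, 233.5]), array([231.4, 186.1])]
at [ 490.3 -148.   176.1] t 50.1 F [0.4 0.3 0.4] w -0.001
turn total [ 0.0029 -0.0012  0.0016] rows 1
shift now [-0.0038  0.0221  0.1042] |mm| 80.0 rows>= 2
shift after turn [-0.0037  0.0223  0.1042] |mm| 80.0 rows>= 2
```

View pics/w26.png

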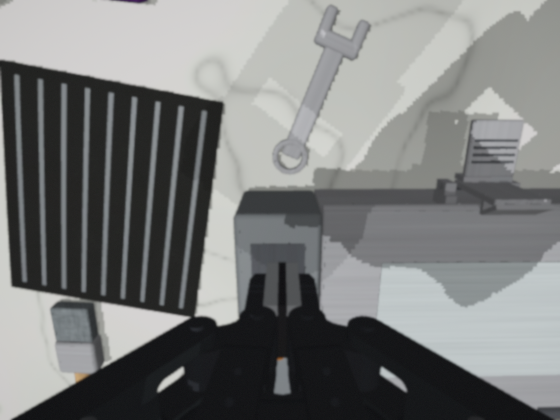

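View pics/c26.png

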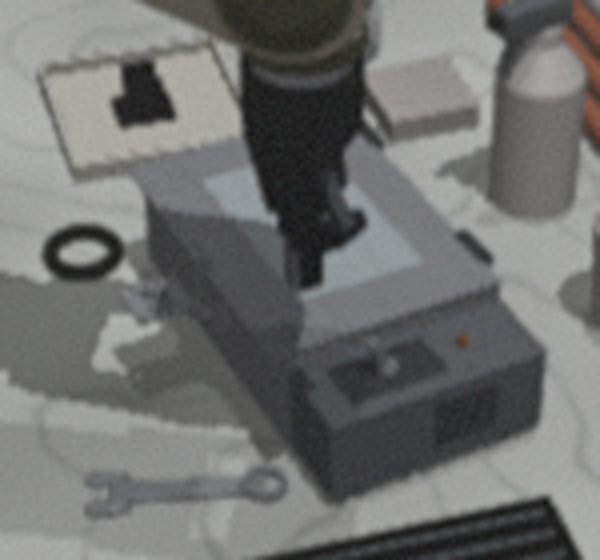

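play_rows(
  steps=[
    [[-0.0037, 0.0223, 0.01], [0, 0, 0]],
    [[0, 0, 0.045], [0, 0, 0]],
    [[0, 0, 0.047], [0, 0, 0]],
    [[0, 0, 0], [0, 0, 0]],
    [[0, 0.01, 0], [0, 0, 0]],
    [[0, 0.01, 0], [0, 0, 0]],
    [[0, 0.01, 0], [0, 0, 0]],
    [[0, 0.01, 0], [0, 0, 0]],
    [[0, 0.01, 0], [0, 0, 0]],
    [[0, 0.004, 0], [0, 0, 0]],
    [[0, 0, 0], [0, 0, 0]],
  ],
)

```text
time_s: 51.2
eef_pos: [546.8, -145.0, 100.9]
ee_rot: [-0.0, 0.663, 0.749, -0.0]
force: [-13.4, -1.9, 8.3]
grip_width: 0.0
```

play_rows(
  steps=[
    [[0, -0.01, 0], [0, 0, 0]],
    [[0, -0.015, -0.03], [0, 0, 0]],
    [[0, 0, -0.06], [0, 0, 0]],
    [[0, 0.04, -0.06], [0, 0, 0]],
    [[0, 0.05, 0], [0, 0, 0]],
    [[0, 0, 0], [0, 0, 0]],
    [[0, 0, 0], [0, 0, 0]],
  ],
)

```text
time_s: 51.9
eef_pos: [593.7, -138.8, 208.9]
ee_rot: [0.001, 0.663, 0.749, 0.001]
force: [-0.0, -0.6, -0.1]
grip_width: 0.002
```

Run:
```python
from h import *
W=cams.camera_info('wrist');save('wrist','w27.png');save('side','s27.png')
print(proj(W,bx(-25,-152.5,81)),'off tip',proj(W,bx(-38,-152.5,112)),'on tip',proj(W,bx(-12,-152.5,112)))
plan(bx(0,0,220))
```

```text
[281.21559975 146.89925065] off tip [281.24578765 133.74733994] on tip [281.25426748 172.03636822]
at [ 593.  -139.1  209. ] t 52.0 F [-0.1  0.8 -0.4] w -0.001
turn total [0. 0. 0.] rows 0
shift now [ 0.2044 -0.0216 -0.0146] |mm| 154.6 rows>= 4
shift after turn [ 0.2044 -0.0216 -0.0146] |mm| 154.6 rows>= 4
```

View pics/w27.png

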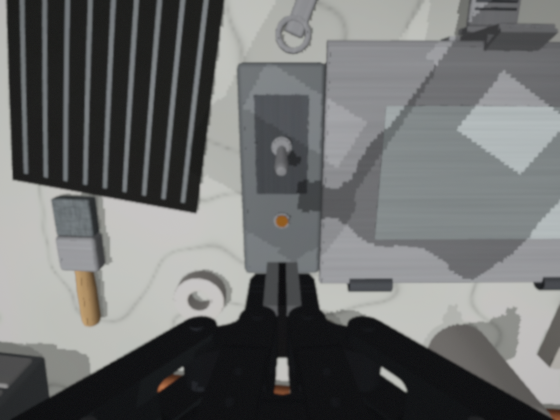

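play_rows(
  steps=[
    [[0.04, -0.04, -0.01], [0, 0, 0]],
    [[0.04, -0.04, -0.01], [0, 0, 0]],
    [[0.04, -0.04, 0], [0, 0, 0]],
    [[0.04, -0.04, 0], [0, 0, 0]],
    [[0.04, -0.04, 0], [0, 0, 0]],
    [[0, -0.04, 0], [0, 0, 0]],
    [[0, 0, 0], [0, 0, 0]],
    [[0, 0, 0], [0, 0, 0]],
  ],
)

```text
time_s: 52.8
eef_pos: [396.4, -12.3, 224.1]
ee_rot: [0.001, 0.663, 0.748, 0.001]
force: [-0.3, -0.0, 0.6]
grip_width: -0.0
```

Run:
```python
from h import *
W=cams.camera_info('wrist');save('wrist','w28.png');save('side','s28.png');T=cams.camera_info('top');save('top','t28.png')
for th in (0,.05,.1): print([proj(W,bx(85-182*np.cos(th),y,96+182*np.sin(th))).round() for y in(-122,122)])
for n in ['wrench','brush','tape_roll','seal','jar','beaker','spray','tile_stack']:
    print(n,[np.round(x['pixel']) for x in cams.tip_of('side',n)[:1]])
a=cv2.imread('pics/s28.png')[160:280,210:350]; cv2.imwrite('pics/c28.png',cv2.resize(a,None,fx=4,fy=4,interpolation=cv2.INTER_CUBIC))
print(ctrl.sense()['time_s'],ctrl.sense()['eef_pos'])
```

```text
[array([144., 274.]), array([426., 273.])]
[array([140., 279.]), array([430., 279.])]
[array([135., 286.]), array([435., 285.])]
wrench [array([250., 272.])]
brush [array([383., 297.])]
tape_roll [array([369., 265.])]
seal [array([220., 215.])]
jar [array([287., 164.])]
beaker [array([355., 233.])]
spray [array([333., 196.])]
tile_stack [array([304., 177.])]
53.35 [396.71265518 -12.10159088 223.58881299]
```

View pics/w28.png

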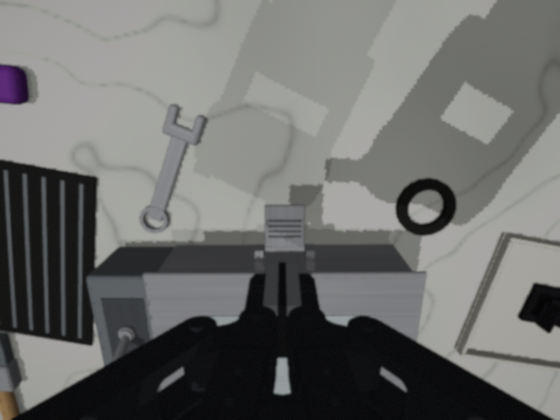

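View pics/s28.png

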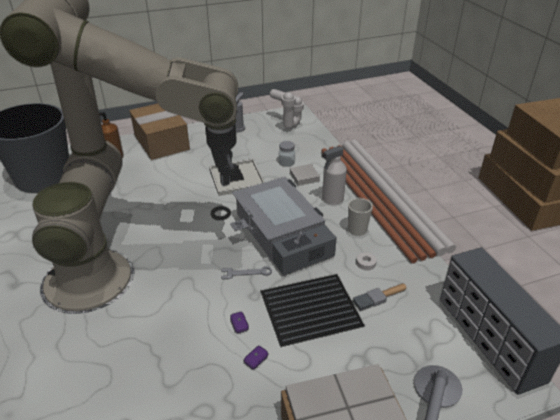

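View pics/c28.png

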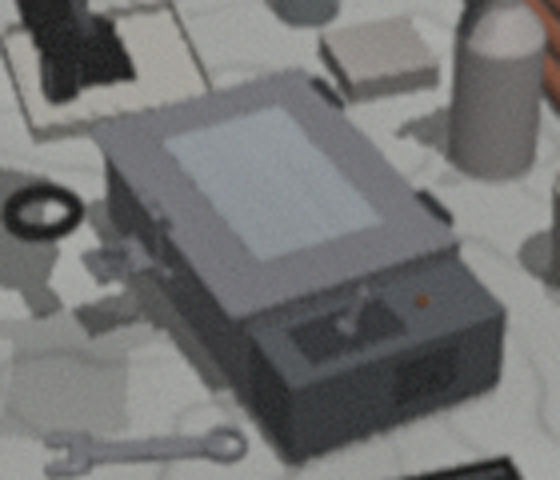

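Run:
```python
from h import *
print(ctrl.finish_job())
```

```text
the job is handed in; nothing more can be done
None
```

The whole sequence is done and the job is handed in, at about 53 s of the 210 s allowed. It reports no verdict.

**What I did:**
- Flipped the lamp off, pressed the clip so the lid popped, and swung the lid to its stop.
- Moved the holder to the middle of the tray.
- Laid the three fittings on the mat (white hinge cover, blue tee, one nut) flat and side by side on the rack. No second nut was there.
- Lowered the lid slowly, pressed it shut and flipped the lamp on again. Both purple look-alikes were left alone.

**Last checks in the pictures:**
- **Lid:** its front corners sit where a shut lid should be, and it stayed down when let go. I took that to mean the clip has caught, but could not read the clip's angle directly.
- **Lamp:** the toggle's tip lies where "on" should be.
- **Tray and mat:** the holder is in the tray and the mat is empty.
- **Other things on the shelf:** none was seen to have moved.

**What disagreed:**
- **Cover:** just after release it lay about 35 mm from where I put it, at roughly x +16 mm, y -86 mm on the rack. I can't say whether this was the random knock or the fingers. It was flat and inside the limits, so I left it. The fittings' places were last seen just before the lid was lowered.
- **Networks:** they twice gave holder or cover positions that did not fit the pictures, and I discarded those.

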